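# Level the rework table with a touch probe and load the good power modules

## Task

Take the height probe from its stand and touch its tip on the round table's top, just inside the rim above each of the four legs in turn, starting at the leg with the yellow foot and going anticlockwise seen from above, to find the high side; push that side down until the top is level within a degree, and hang the probe back in its stand. Set every good power module flat on the table, label up and side by side, and throw those crossed out in red into the grey scrap bin. Leave the bottle and the spool where they are.

Things in the scene. Friction and masses are not known exactly. Their poses are not given: they have to be found in the camera images.
- stage: levelling work table: grey fixed base with four legs carrying a round aluminium dish, 220 mm across (flat top, rim 5 mm high, 4 mm thick), on a stiff ball joint 50 mm above the bench. Level, the flat top is 75 mm above the bench. This entry follows the base only, not the dish's tilt; origin on the bench under the ball, z up
- stage_mid (a point): fixed point over the base's centre, 75 mm above the bench: middle of the flat top when level. The dish starts tilted 3.5 to 5.2 degrees towards any side; it stays as it is left, gives way to a push of about 8 N near the rim, and holds against the probe's spring and the modules' weight
- spot1 (a point): fixed point on the base, 82 mm from the table's axis straight above the leg with the yellow foot and 75 mm above the bench: the level height, where the top is touched (the tilted top may lie up to 8 mm above or below it)
- spot2 (a point): fixed point on the base, 82 mm from the table's axis straight above leg 2, counting anticlockwise seen from above from the yellow foot (leg 1) and 75 mm above the bench: the level height, where the top is touched (the tilted top may lie up to 8 mm above or below it)
- spot3 (a point): fixed point on the base, 82 mm from the table's axis straight above leg 3, counting anticlockwise seen from above from the yellow foot (leg 1) and 75 mm above the bench: the level height, where the top is touched (the tilted top may lie up to 8 mm above or below it)
- spot4 (a point): fixed point on the base, 82 mm from the table's axis straight above leg 4, counting anticlockwise seen from above from the yellow foot (leg 1) and 75 mm above the bench: the level height, where the top is touched (the tilted top may lie up to 8 mm above or below it)
- probe: height probe: from below, a brass spring tip 6 mm thick (8 mm sticks out), steel nose 20 mm thick from 8 to 80 mm above the tip, black collar 44 mm across from 80 to 86, blue grip 24 x 24 mm from 86 to 142 mm; 130 g. The nose end is solid and may push. Origin at the tip when fully out, z up, x and y square to the grip's sides
- probe_tip (a point): the end of the probe's spring tip; it moves with the tip
- plunger (a joint): how far the probe's tip is pressed in, 0 to 0.008 m; 0.8 N to begin, 4 N fully in
- stand: probe stand, fixed: 90 mm square foot and a top plate 90 mm above the bench (72 x 70 mm, 16 mm thick) with a 28 mm square hole; the probe hangs in it upright by its collar, tip 10 mm above the bench; origin on the bench under the hole
- mat: blue mat, fixed, 300 x 220 x 4 mm (x, y, z); origin at the centre of its underside
- bin: grey open scrap bin, fixed, 170 x 150 x 60 mm (x, y, z), walls and floor 4 mm; origin at the centre of its underside
- good1: power module, black box 58 x 37 x 12 mm (x, y, z) with an aluminium base plate below and a white label on top and no mark (good); may be absent; about 70 g; starts on the blue mat; origin at the centre of its underside, x along the 58 mm side, z up out of the label
- good2: power module, black box 58 x 37 x 12 mm (x, y, z) with an aluminium base plate below and a white label on top and no mark (good); may be absent; about 70 g; starts on the blue mat; origin at the centre of its underside, x along the 58 mm side, z up out of the label
- good3: power module, black box 58 x 37 x 12 mm (x, y, z) with an aluminium base plate below and a white label on top and no mark (good); may be absent; about 70 g; starts on the blue mat; origin at the centre of its underside, x along the 58 mm side, z up out of the label
- good4: power module, black box 58 x 37 x 12 mm (x, y, z) with an aluminium base plate below and a white label on top and no mark (good); may be absent; about 70 g; starts on the blue mat; origin at the centre of its underside, x along the 58 mm side, z up out of the label
- reject1: power module, black box 58 x 37 x 12 mm (x, y, z) with an aluminium base plate below and a white label on top, crossed out with a big red X (reject); may be absent; about 70 g; starts on the blue mat; origin at the centre of its underside, x along the 58 mm side, z up out of the label
- reject2: power module, black box 58 x 37 x 12 mm (x, y, z) with an aluminium base plate below and a white label on top, crossed out with a big red X (reject); may be absent; about 70 g; starts on the blue mat; origin at the centre of its underside, x along the 58 mm side, z up out of the label
- flux: small amber bottle 40 mm across, 95 mm high, a bystander; origin at the centre of its underside
- spool: orange spool of solder 60 mm across, 48 mm high, a bystander; origin at the centre of its underside

How it is judged:
On the way, in this order (a step that is already met when the one before it is completed fails the run):
1. the probe's tip touches the table top above the leg with the yellow foot, just inside the rim (contact force between probe and stage above 0.3 N and horizontal distance between probe_tip and spot1 below 0.028 m), for 0.05 s.
2. the probe's tip touches the table top above the second leg, just inside the rim (contact force between probe and stage above 0.3 N and horizontal distance between probe_tip and spot2 below 0.028 m), for 0.05 s.
3. the probe's tip touches the table top above the third leg, just inside the rim (contact force between probe and stage above 0.3 N and horizontal distance between probe_tip and spot3 below 0.028 m), for 0.05 s.
4. the probe's tip touches the table top above the fourth leg, just inside the rim (contact force between probe and stage above 0.3 N and horizontal distance between probe_tip and spot4 below 0.028 m), for 0.05 s.
At the end, for the whole second after the job is handed in: Probe hung upright in its stand; every good module label up on the table within 85 mm of its axis, 69 to 81 mm high (not stacked) and level within 0.025 rad; every reject in the bin, below 55 mm; all at rest (horizontal distance between probe and stand below 0.008 m and height (world z) of probe between 0.004 and 0.016 m and angle between probe's own z axis and vertical below 0.1 rad and horizontal distance between each of good1, good2, good3, good4 and stage_mid below 0.085 m and height (world z) of good1 between 0.069 and 0.081 m and angle between each of good1, good2, good3, good4's own z axis and vertical below 0.025 rad and linear speed of each of good1, good2, good3, good4, reject1, reject2 below 0.02 m/s and height (world z) of good2 between 0.069 and 0.081 m and height (world z) of good3 between 0.069 and 0.081 m and height (world z) of good4 between 0.069 and 0.081 m and x of reject1 in the frame of bin between -0.08 and 0.08 m and y of reject1 in the frame of bin between -0.07 and 0.07 m and height (world z) of each of reject1, reject2 below 0.055 m and x of reject2 in the frame of bin between -0.08 and 0.08 m and y of reject2 in the frame of bin between -0.07 and 0.07 m); the robot touches nothing.
It fails at once if the bottle is pushed aside by more than 30 mm (distance of flux from where it was at the start of the episode above 0.03 m).
It fails at once if the spool is pushed aside by more than 30 mm (distance of spool from where it was at the start of the episode above 0.03 m).
Of good1, good2, good3, good4 only 2 to 4 are there at a start; the rules pass over those that are not, and their reading is None.
Of reject1, reject2 only 1 to 2 are there at a start; the rules pass over those that are not, and their reading is None.
At some moment in a run one of good1, good2, good3, good4, reject1, reject2 may be knocked a few centimetres aside while the robot is not near it.
It also fails if it takes over 210 s, if anything falls off the work surface, if the arm or the gripper's body presses on something with over 40 N, if the wrist force passes 120 N, or if a joint passes its speed limit or range.

## Robot

A 6-joint arm with a two-finger parallel gripper is mounted at the origin on the work surface. World frame = base frame: x ahead of the robot, y to its left, z up, the work surface at z = 0. Lengths are in m, angles in rad, forces in N, time in s.
With the tool pointing down it reaches from about 0.35 to 0.85 m from the base axis. Payload 8.1 kg.
Tool frame: the origin (TCP) lies at the very end of the fingers, on their centre line; the grasp point (between the pads) lies 19 mm behind it; z points along the fingers, y is the line along which they close (so a half turn about z gives the same grasp; the last joint's range is limited). The gripper opens to 93 mm and grips with 3 to 60 N. Pads are 15 mm wide; open, the fingers measure 128 mm over their backs; the gripper's body (75 mm by 188 mm) begins 65 mm behind the grasp point.
Start: joints at [-1.4, 0.13, 1.488, -0, 1.523, -0.085], TCP at [0.152, -0.58, 0.193] pointing down, gripper open.
Joint ranges: [-2.96, 2.96], [-0.89, 2.26], [0.02, 2.5], [-1.34, 4.48], [0, 2.73], [-2.66, 2.66]. Speed limits (rad/s): [2.39, 2.39, 2.79, 3.14, 3.14, 3.14].

## Interface

Orientations are given as a rotation vector (axis times angle).
In Python, from plant import robot gives the robot as it stands.
- The arm moves only by the tool play_rows, never from a script. Its argument "deltas" is one flat list of numbers, 5 for each row, row after row: the shift along the tool's x, y, z in mm, then the turn about the tool's z in degrees, then the finger opening in mm, from 0 to 93. A call has 1 to 10 rows; each row shifts and turns the commanded pose from where the row before left it, along the tool's axes as they then stand; what a row does not reach is not made up. A row lasts 1/12 s, in which the tool goes at most 41.7 mm and 7.16 degrees, less where a joint would pass 70% of its speed; a pose out of reach is approached as far as the arm can. A call with a gripper value outside its range is refused whole. The fingers move at their own pace and stop on an object; "newtons" is the grip in N (left out, the last holds). Time passes only in rows, so rows that do not move let the fingers close. It gives the time, the measured TCP pose, the force, the opening and the grip force at its end, in the units of the state.
- robot.read_state(): the state, without advancing time (a new reading comes with each control period).
- robot.read_camera(name): name is "scene" or "top"; returns a dict with "pixels" (384x512x3 uint8, blue, green, red), "mtx" (3x3 intrinsics, pixels), "D" ([k1, k2, p1, p2, k3] as OpenCV has them; the pictures are not rectified), "eye" and "rotation" of the camera in the world. Camera axes: x right, y up, looking along -z (the intrinsics and any distortion apply to the point x, -y, -z); pixel columns grow to the right and rows downward; lengths in m; the calibration is good to about 2 mm. A picture is of the moment at which its call begins. There is no depth.
- robot.close_job(): hands the job in; it is judged then, once.
The state is a dict: "t": time; "q": joint angles; "dq": joint speeds; "joint_torque": joint torques, N m; "tool_pos": TCP position; "orientation": TCP orientation; "force": force on the tool from outside, world axes, zero at the start; "wrist_torque": the same for the moment, N m; "opening": finger opening in m; "gripper_force": force on a finger pad.
Only numpy, scipy, OpenCV 4.12 (cv2) and the standard library are available. Lean on these libraries where they do the work, as an engineer would, in place of code of your own. Each camera call takes 0.05 s, during which the arm holds its last target. There are 200 camera calls.

## Working session

There is one attempt and no reset: what is moved stays moved. The work goes in short steps, Python scripts to look and compute and a tool call to move; the robot and the scene stay as the last step left them, time stands still between calls to the robot, and variables do not carry over. Pictures are saved under pics/ and viewed, at most 14 in all, crops included, and the job is handed in when it is done.

Besides the shell and the picture viewer there is one more tool, called as name(argument=value, ...) on one line, values as JSON. play_rows: Moves the arm, as the interface text tells. Its arguments: {"type":"object","properties":{"deltas":{"type":"array"},"newtons":{"type":"number"}},"required":["deltas"]}

```bash
ls; mkdir -p pics; cat > h.py <<'E'
import numpy as np,cv2
from plant import robot
def cam(n,save=None):
    c=robot.read_camera(n)
    if save: cv2.imwrite('pics/'+save,c['pixels'])
    return c
def ray(c,uv):
    p=cv2.undistortPoints(np.array([[uv]],float),np.array(c['mtx'],float),np.array(c['D'],float))[0,0]
    d=np.array(c['rotation'])@np.array([p[0],-p[1],-1.]); return np.array(c['eye']),d
def onz(c,uv,z):
    e,d=ray(c,uv); return e+d*(z-e[2])/d[2]
def proj(c,P):
    q=np.array(c['rotation']).T@(np.array(P)-np.array(c['eye'])); 
    return cv2.projectPoints(np.array([[q[0],-q[1],-q[2]]]),np.zeros(3),np.zeros(3),np.array(c['mtx'],float),np.array(c['D'],float))[0][0,0]
E
python3 - <<'E'
from h import *
for n in('scene','top'):
    c=cam(n,n+'0.png'); print(n,np.round(c['eye'],3),np.round(c['rotation'],3).tolist(),np.round(c['mtx'],1).tolist())
    im=c['pixels']; cv2.imwrite('pics/%s0b.png'%n,cv2.resize(im,(800,600),interpolation=cv2.INTER_CUBIC))
print(robot.read_state())
E
```

```text
pics
scene [1.532 0.095 0.896] [0.675, 0.723, 1.515] [[448.6, 0.0, 260.6], [0.0, 448.6, 196.1], [0.0, 0.0, 1.0]]
top [0.387 0.028 1.137] [0.095, -0.124, -1.542] [[376.2, 0.0, 258.8], [0.0, 376.2, 189.8], [0.0, 0.0, 1.0]]
{'t': 0.1, 'q': array([-1.40038868e+00,  1.31089341e-01,  1.48917274e+00,  3.32798939e-05,
        1.52299728e+00, -8.53794217e-02]), 'dq': array([ 1.19204713e-04, -6.27437389e-04, -1.53821421e-03,  2.53248814e-04,
       -3.82055871e-05,  2.66712715e-04]), 'joint_torque': array([ 2.03866679e-03, -5.61342645e+01, -4.93092942e+01,  7.71969650e-02,
        2.90700258e-02, -5.60047044e-05]), 'tool_pos': array([ 0.15175617, -0.579917  ,  0.19248888]), 'orientation': array([-3.11428185e+00, -4.00479871e-01,  5.90720107e-05]), 'force': array([-0.30039261, -0.56617123, -0.19905178]), 'wrist_torque': array([-0.00842017,  0.00869548, -0.01972954]), 'gripper_force': 0.0, 'opening': 0.0931036035224882}
```

View pics/top0b.png

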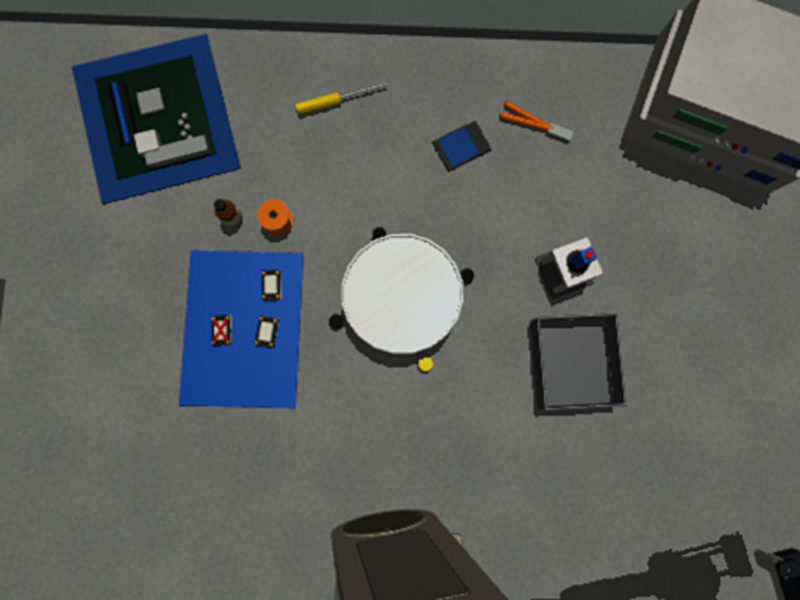

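View pics/scene0b.png

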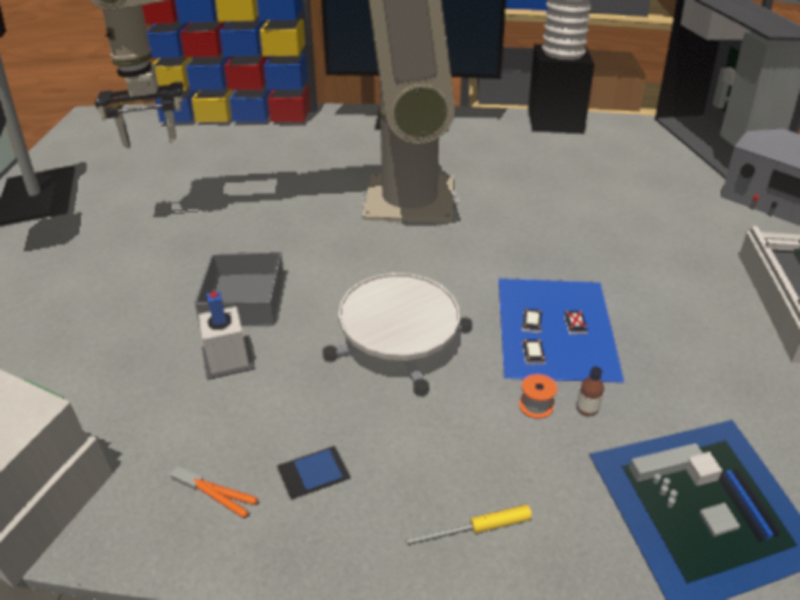

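Top view (800x600): dish about (402,293), yellow foot (425,365), other feet (467,276), (379,234), (336,322), so anticlockwise is yellow, right, top, left. There are two good modules at (271,285) and (266,332), one reject at (221,330), the probe and stand near (580,262), and the bin at (575,363).

```bash
sed -i "s/np.array(c\['rotation'\])/cv2.Rodrigues(np.array(c['rotation'],float))[0]/g" h.py
cat >> h.py <<'E'
def blobs(m,amin=15,amax=1e9):
    cs,_=cv2.findContours(m.astype(np.uint8),cv2.RETR_EXTERNAL,cv2.CHAIN_APPROX_NONE)
    return [k for k in cs if amin<=cv2.contourArea(k)<=amax]
def hsv(c): return cv2.cvtColor(c['pixels'],cv2.COLOR_BGR2HSV).astype(int)
def box(m): # mask of module label -> 
    pass
E
python3 - <<'E'
from h import *
c=cam('top'); h=hsv(c); H,S,V=h[...,0],h[...,1],h[...,2]
def cen(k): m=cv2.moments(k); return np.array([m['m10'],m['m01']])/m['m00']
s=1.5625
# feet
for k in blobs((H>22)&(H<35)&(S>120)&(V>120),8):
    print('yellow',cen(k),np.round(onz(c,cen(k),0.01),3))
for p in [(467,276),(379,234),(336,322)]:
    x,y=int(p[0]/s),int(p[1]/s); m=np.zeros(V.shape,bool); m[y-9:y+10,x-9:x+10]=V[y-9:y+10,x-9:x+10]<45
    for k in blobs(m,8): print('foot',cen(k),np.round(onz(c,cen(k),0.01),3),cv2.contourArea(k))
# dish
m=(V>150)&(S<60)
for k in blobs(m,100):
    e=cv2.fitEllipse(k); print('white',np.round(e,1) if 0 else e,np.round(onz(c,e[0],0.08),3),np.round(onz(c,e[0],.106),3))
# modules: non blue inside mat
roi=np.zeros(V.shape,bool); roi[165:258,122:186]=1
m=roi&~((H>100)&(H<130)&(S>130))
for k in blobs(m,60,900):
    pts=np.array([onz(c,p,0.016)[:2] for p in k[:,0]]).astype(np.float32); r=cv2.minAreaRect(pts*1000); print('mod',np.round(cen(k),1),[np.round(a,1) for a in r])
# mat
m=(H>100)&(H<130)&(S>130); 
for k in blobs(m,300): 
    pts=np.array([onz(c,p,0.004)[:2] for p in k[:,0]]).astype(np.float32); print('blue',cv2.minAreaRect(pts*1000))
# bin outer by hand corners
for p in [(530,318),(617,314),(623,405),(537,414)]: print('bin',np.round(onz(c,(p[0]/s,p[1]/s),.06),3))
# stand plate
m=(V>130)&(S<70); m[:, :340]=0; m[:150]=0;m[200:]=0;m[:,390:]=0
for k in blobs(m,60):
    k=cv2.convexHull(k); pts=np.array([onz(c,p,0.09)[:2] for p in k[:,0]]).astype(np.float32); print('plate',cen(k),cv2.minAreaRect(pts*1000))
big=cv2.resize(c['pixels'][150:200,335:395],None,fx=6,fy=6,interpolation=cv2.INTER_CUBIC)
b2=cv2.resize(c['pixels'][140:245,205:310],None,fx=4,fy=4,interpolation=cv2.INTER_CUBIC)
o=np.zeros((420,790,3),np.uint8);o[:300,:360]=big;o[:420,365:785]=b2;cv2.imwrite('pics/z1.png',o)
E
```

```text
yellow [272.18380062 232.75700935] [ 0.417 -0.034  0.01 ]
yellow [203.09022556  64.63533835] [0.94  0.196 0.01 ]
foot [298.74074074 176.3973064 ] [ 0.59  -0.111  0.01 ] 49.5
foot [242.01041667 148.67708333] [0.671 0.064 0.01 ] 32.0
foot [216.81750466 206.55121043] [0.491 0.134 0.01 ] 89.5
white ((369.5722961425781, 167.08743286132812), (25.961088180541992, 27.36631202697754), 119.05089569091797) [ 0.61  -0.307  0.08 ] [ 0.605 -0.298  0.106]
white ((257.0542297363281, 187.22909545898438), (75.39335632324219, 77.0521469116211), 88.64533233642578) [0.543 0.016 0.08 ] [0.539 0.016 0.106]
white ((93.32796478271484, 89.9985122680664), (12.247138977050781, 13.649321556091309), 78.12630462646484) [0.816 0.501 0.08 ] [0.806 0.49  0.106]
white ((470.61614990234375, 41.4285888671875), (70.03822326660156, 88.11237335205078), 142.894287109375) [ 1.009 -0.622  0.08 ] [ 0.994 -0.606  0.106]
mod [170.4 212. ] [array([471.2, 270.7]), array([36.3, 57.4]), np.float64(82.8)]
mod [141.7 211.2] [array([471.3, 356.2]), array([54.8, 38.4]), np.float64(3.8)]
mod [173.6 182.2] [array([561. , 266.5]), array([55.8, 38.8]), np.float64(3.4)]
blue ((478.3670959472656, 320.9429626464844), (299.5334167480469, 219.1539764404297), 0.0013775236438959837)
blue ((855.9683227539062, -91.23377990722656), (62.67599105834961, 61.47688674926758), 28.77448272705078)
blue ((898.6871948242188, 521.843994140625), (299.87152099609375, 279.1250915527344), 17.09112548828125)
bin [ 0.505 -0.223  0.06 ]
bin [ 0.516 -0.385  0.06 ]
bin [ 0.35  -0.392  0.06 ]
bin [ 0.33  -0.235  0.06 ]
plate [369.33200319 167.02713488] ((608.4566650390625, -302.9062805175781), (74.20957946777344, 71.92496490478516), 22.0223388671875)
```

View pics/z1.png

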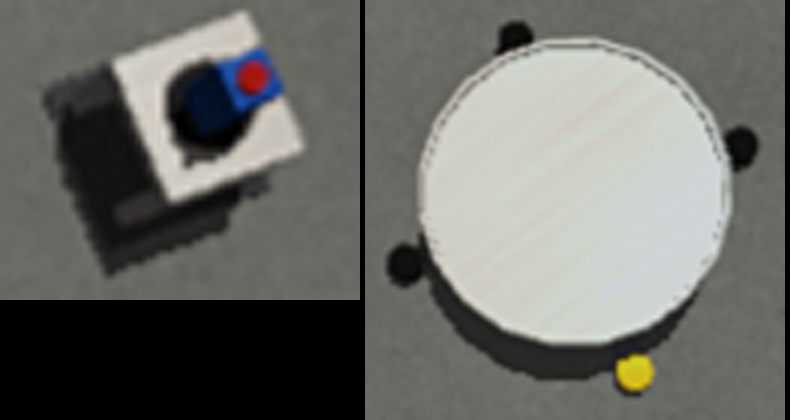

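Close-up crop: the stand's plate is rotated about 22°, with the red button on the grip leaning away from the camera. The table feet give a centre near (0.543, 0.014). Next I'll cross-check the stand and table, and write a move planner.

```bash
cat > go.py <<'E'
# python3 go.py x y z yawdeg(tool y axis, mod 180): turn first, then shift in new tool axes
import sys; from h import *
x,y,z,w=map(float,sys.argv[1:5]); s=robot.read_state()
R=cv2.Rodrigues(np.array(s['orientation']))[0]; cur=np.degrees(np.arctan2(R[1,1],R[0,1]))
d=(w-cur+90)%180-90   # world turn; tool z is down -> opposite sign
t=-d; R2=R@cv2.Rodrigues(np.array([0,0,np.radians(t)]))[0]
sh=R2.T@(np.array([x,y,z])-s['tool_pos'])*1000
print('pos',np.round(s['tool_pos'],4),'yaw %.2f'%cur,'F',np.round(s['force'],2),'open %.4f grip %.1f t %.2f q6 %.2f tilt %.4f'%(s['opening'],s['gripper_force'],s['t'],s['q'][5],np.arccos(-R[2,2])))
print('turn %.2f alt %.2f'%(t,t-180*np.sign(t)),'shift',np.round(sh,2),'per30 rows',np.ceil(np.linalg.norm(sh)/30))
E
python3 - <<'E'
from h import *
c=cam('top'); s=cam('scene')
def red(c,roi):
    h=hsv(c); m=((h[...,0]<8)|(h[...,0]>172))&(h[...,1]>150)&(h[...,2]>80); z=np.zeros(m.shape,bool); z[roi]=m[roi]
    b=max(blobs(z,2),key=cv2.contourArea); return cv2.minEnclosingCircle(b)[0]
a=red(c,np.s_[150:200,335:395]); b=red(s,np.s_[180:205,125:150])
print(a,b)
for z in(.152,.156,.16): print(z,onz(c,a,z),onz(s,b,z))
# scene: plate corners and dish check
print('stage mid in px',proj(c,[.543,.014,.075]),proj(s,[.543,.014,.075]))
h=hsv(s); m=(h[...,2]>130)&(h[...,1]<70)
for k in blobs(m,60):
    e=cv2.minAreaRect(k); 
    if 130<e[0][1]<260 and e[0][0]<340:
        print('scene white',e,np.round(onz(s,e[0],.09),3), 'ell',np.round(onz(s,cv2.fitEllipse(k)[0],.08),3))
E
python3 go.py .608 -.303 .2 22
```

```text
(376.5, 162.5) (136.0, 188.0)
0.152 [ 0.60807102 -0.30285666  0.152     ] [ 0.60453572 -0.30629643  0.152     ]
0.156 [ 0.60717135 -0.30151304  0.156     ] [ 0.60952778 -0.30413613  0.156     ]
0.16 [ 0.60627168 -0.30016943  0.16      ] [ 0.61451984 -0.30197584  0.16      ]
stage mid in px [257.65183247 187.35324728] [254.84122331 200.03724876]
scene white ((255.5, 224.5), (317.0, 511.0), 90.0) [0.662 0.025 0.09 ] ell [0.687 0.003 0.08 ]
pos [ 0.1518 -0.5802  0.1929] yaw -75.34 F [-0.47 -0.31  0.23] open 0.0932 grip 0.0 t 0.25 q6 -0.09 tilt 0.0009
turn 82.66 alt -97.34 shift [ -86.11 -526.82   -6.91] per30 rows 18.0
```

```bash
python3 go.py .608 -.303 .2 -68
```

```text
pos [ 0.1518 -0.5802  0.1929] yaw -75.34 F [-0.47 -0.31  0.23] open 0.0932 grip 0.0 t 0.25 q6 -0.09 tilt 0.0009
turn -7.34 alt 172.66 shift [526.82 -86.11  -6.91] per30 rows 18.0
```

play_rows(deltas=[0,0,-7,-3.7,60,0,0,0,-3.7,60,30,-5,0,0,60,30,-5,0,0,60,30,-5,0,0,60,30,-5,0,0,60,30,-5,0,0,60,30,-5,0,0,60,30,-5,0,0,60,30,-5,0,0,60])

```text
t: 1.08
tool_pos: [0.3604, -0.4523, 0.2004]
orientation: [-3.084, -0.601, -0.0]
force: [-0.5, -0.7, -0.3]
opening: 0.0604
gripper_force: 0.0
```

play_rows(deltas=[30,-5,0,0,60,30,-5,0,0,60,30,-5,0,0,60,30,-5,0,0,60,30,-5,0,0,60,30,-5,0,0,60,30,-5,0,0,60,30,-5,0,0,60,30,-2,0,0,60,0,0,0,0,60])

```text
t: 1.92
tool_pos: [0.5975, -0.3092, 0.1995]
orientation: [-3.081, -0.607, -0.002]
force: [0.1, 0.1, -0.4]
opening: 0.0599
gripper_force: 0.0
```

```bash
python3 go.py .608 -.303 .098 -68
```

```text
pos [ 0.5975 -0.3092  0.1995] yaw -67.71 F [ 0.06  0.07 -0.4 ] open 0.0599 grip 0.0 t 1.92 q6 0.63 tilt 0.0020
turn 0.29 alt -179.71 shift [ 11.95  -1.68 101.54] per30 rows 4.0
```

play_rows(deltas=[12,-1.7,0,0.3,60,0,0,0,0,60,0,0,25,0,60,0,0,25,0,60,0,0,25,0,60,0,0,20,0,60,0,0,5,0,60,0,0,0,0,60,0,0,0,0,60])

```text
t: 2.67
tool_pos: [0.6041, -0.3076, 0.1015]
orientation: [3.085, 0.592, 0.001]
force: [0.6, -0.2, 0.7]
opening: 0.0601
gripper_force: 0.0
```

```bash
python3 go.py .608 -.303 .098 -68; python3 - <<'E'
from h import *
t=cam('top');s=cam('scene')
a=cv2.resize(s['pixels'][150:250,90:190],(400,400),interpolation=2);b=cv2.resize(t['pixels'][120:220,320:420],(400,400),interpolation=2)
cv2.imwrite('pics/g1.png',np.hstack([a,b]))
E
```

```text
pos [ 0.6041 -0.3076  0.1015] yaw -68.29 F [ 0.56 -0.16  0.66] open 0.0601 grip 0.0 t 2.67 q6 0.65 tilt 0.0008
turn -0.29 alt 179.71 shift [ 5.28 -2.78  3.53] per30 rows 1.0
```

View pics/g1.png

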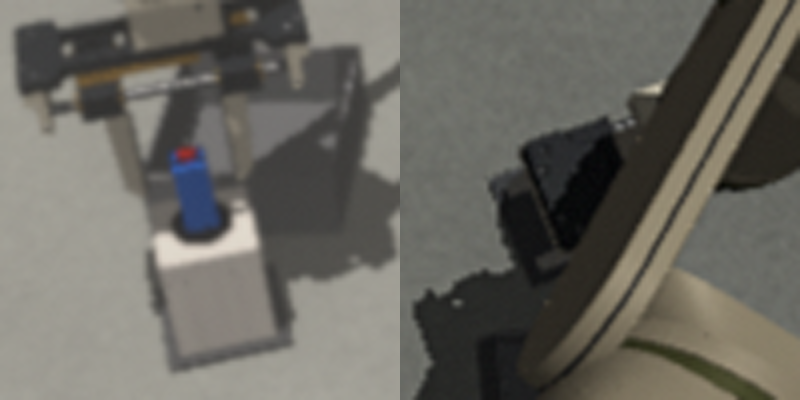

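```bash
python3 - <<'E'
from h import *
c=cam('scene')
for P in ([.604,-.3076,.1015],[.608,-.303,.096],[.608,-.303,.152],[.5746,-.317,.09],[.604-.03,-.3076+0,.1015]):
    p=proj(c,P);print(P,p,(p-[90,150])*4)
R=cv2.Rodrigues(np.array(robot.read_state()['orientation']))[0]
for s in(-1,1):
    p=proj(c,np.array([.6041,-.3076,.1015])+R[:,1]*s*.035);print((p-[90,150])*4)
E
```

```text
[0.604, -0.3076, 0.1015] [138.74923085 202.05941708] [194.99692339 208.23766832]
[0.608, -0.303, 0.096] [140.27619436 204.54656485] [201.10477743 218.18625938]
[0.608, -0.303, 0.152] [136.80712213 188.8261628 ] [187.22848853 155.30465119]
[0.5746, -0.317, 0.09] [139.05393431 198.45664026] [196.21573725 193.82656103]
[0.574, -0.3076, 0.1015] [141.57958561 195.33662698] [206.31834244 181.3465079 ]
[244.26758807 198.52926626]
[145.41411264 218.19901272]
```

```bash
python3 - <<'E'
from h import *
c=cam('scene'); im=c['pixels'][180:216,115:160]
im=cv2.resize(im,None,fx=16,fy=16,interpolation=0); im=cv2.convertScaleAbs(im,alpha=1.4)
s=robot.read_state();R=cv2.Rodrigues(np.array(s['orientation']))[0]
for k in(-1,1):
    p=proj(c,s['tool_pos']+R[:,1]*k*.033);q=tuple(int(v) for v in (p-[115,180]+.5)*16);cv2.circle(im,q,5,(0,255,0),2)
cv2.imwrite('pics/g2.png',im)
E
```

```text
(no output)
```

View pics/g2.png

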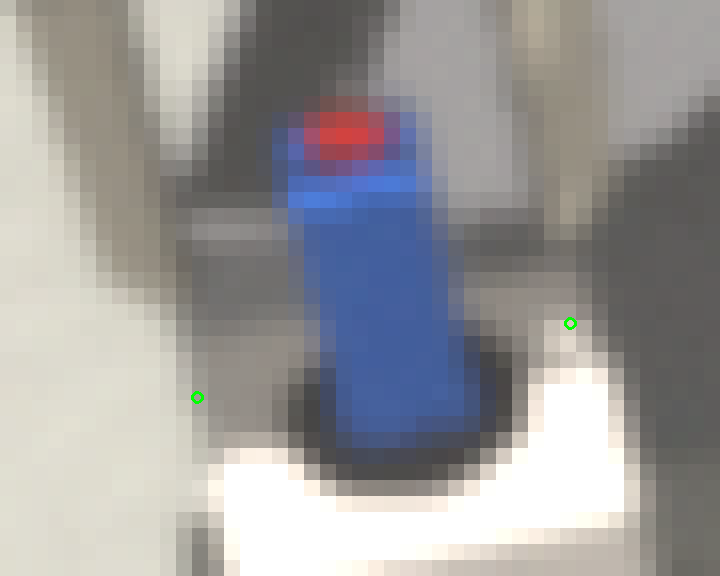

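The fingers straddle the grip, with tips at crop (150,300) and (565,240). They look about 20 mm higher than the TCP reading, but still well within the grip's height. I'll centre and close.

play_rows(deltas=[3,-1.5,0,0,60,2.3,-1.3,3,-0.3,60,0,0,0,0,60,0,0,0,0,60,0,0,0,0,60])

```text
t: 3.28
tool_pos: [0.608, -0.3021, 0.0972]
orientation: [-3.083, -0.601, 0.001]
force: [-0.4, 0.6, 0.6]
opening: 0.0601
gripper_force: 0.0
```

```bash
python3 go.py .608 -.303 .098 -68
```

```text
pos [ 0.608  -0.3021  0.0972] yaw -67.93 F [-0.36  0.57  0.56] open 0.0601 grip 0.0 t 3.28 q6 0.65 tilt 0.0005
turn 0.07 alt -179.93 shift [-0.35  0.84 -0.81] per30 rows 1.0
```

play_rows(deltas=[0,0,0,0,20,0,0,0,0,20,0,0,0,0,20,0,0,0,0,20,0,0,0,0,20,0,0,0,0,20,0,0,0,0,20,0,0,0,0,20], newtons=40)

```text
t: 3.95
tool_pos: [0.6081, -0.3024, 0.0975]
orientation: [3.083, 0.601, 0.0]
force: [0.7, -1.2, -0.5]
opening: 0.0237
gripper_force: 40.0
```

```bash
python3 go.py .608 -.303 .2 -68
```

```text
pos [ 0.6081 -0.3024  0.0975] yaw -67.95 F [ 0.7  -1.22 -0.54] open 0.0237 grip 40.0 t 3.95 q6 0.65 tilt 0.0002
turn 0.05 alt -179.95 shift [  -0.3     0.49 -102.51] per30 rows 4.0
```

play_rows(deltas=[0,0,-10,0,20,0,0,-20,0,20,0,0,-25,0,20,0,0,-30,0,20,0,0,-25,0,20,0,0,0,0,20,0,0,0,0,20,0,0,0,0,20])

```text
t: 4.62
tool_pos: [0.6078, -0.3021, 0.2068]
orientation: [-3.083, -0.601, 0.001]
force: [-0.2, 0.7, -1.6]
opening: 0.0238
gripper_force: 40.0
```

```bash
python3 go.py .467 -.016 .2 -68; python3 - <<'E'
from h import *
t=cam('top');s=cam('scene')
a=cv2.resize(s['pixels'][120:270,80:280],(800,600),interpolation=2)
cv2.imwrite('pics/g3.png',a)
E
```

```text
pos [ 0.6078 -0.3021  0.2068] yaw -67.94 F [-0.21  0.68 -1.59] open 0.0238 grip 40.0 t 4.62 q6 0.65 tilt 0.0009
turn 0.06 alt -179.94 shift [ -23.35 -317.98    7.04] per30 rows 11.0
```

View pics/g3.png

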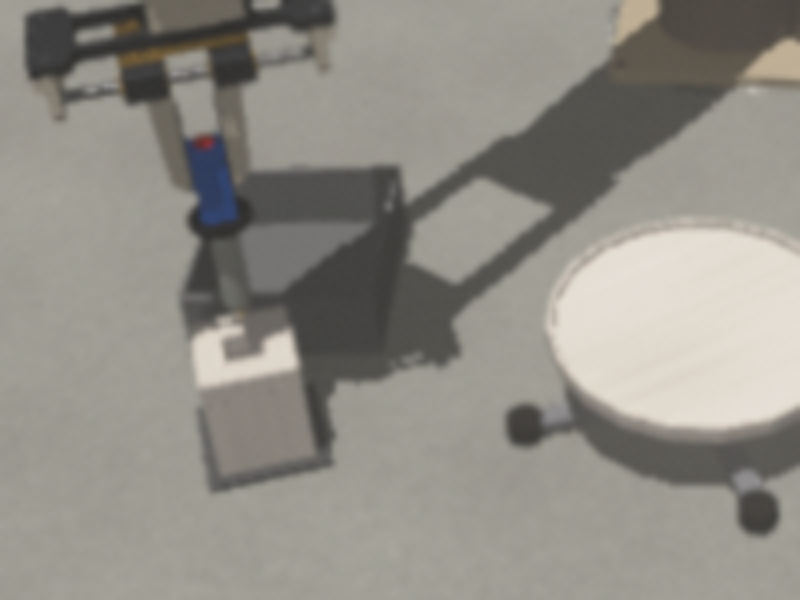

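The probe is held upright, clear of the plate (tip at about (238,318) in the crop). I'll move over spot 1.

play_rows(deltas=[-3,-20,0,0,20,-2,-32,0,0,20,-2,-34,0,0,20,-2,-34,0,0,20,-2,-34,0,0,20,-3,-34,0,0,20,-3,-34,0,0,20,-3,-34,0,0,20,-2,-34,0,0,20,-1,-28,0,0,20])

```text
t: 5.55
tool_pos: [0.4652, -0.0143, 0.2058]
orientation: [-3.082, -0.601, 0.004]
force: [-0.2, 0.7, -1.6]
opening: 0.0241
gripper_force: 40.0
```

play_rows(deltas=[0,0,0,0,20,0,0,0,0,20,0,0,0,0,20,0,0,0,0,20])

```text
t: 5.88
tool_pos: [0.4673, -0.0169, 0.2068]
orientation: [-3.084, -0.6, 0.002]
force: [-0.1, -0.2, -0.2]
opening: 0.0236
gripper_force: 40.0
```

```bash
python3 go.py .467 -.016 .1725 -68
```

```text
pos [ 0.4673 -0.0169  0.2068] yaw -67.98 F [-0.09 -0.24 -0.23] open 0.0236 grip 40.0 t 5.88 q6 1.04 tilt 0.0011
turn 0.02 alt -179.98 shift [ 0.08 -0.98 34.31] per30 rows 2.0
```

play_rows(deltas=[0,0,15,0,20,0,0,15,0,20,0,0,6,0,20,0,0,4,0,20,0,0,2.3,0,20,0,0,0,0,20,0,0,0,0,20,0,0,0,0,20])

```text
t: 6.55
tool_pos: [0.4679, -0.0164, 0.166]
orientation: [3.083, 0.601, 0.002]
force: [-1.4, -0.7, -0.8]
opening: 0.0236
gripper_force: 40.0
```

```bash
cat > f.py <<'E'
from h import *
def meas(n=6):
    F=[];Z=[];P=[]
    for i in range(n):
        cam('top'); s=robot.read_state(); F.append(s['force']);P.append(s['tool_pos'])
    print('F',np.round(np.mean(F,0),2),'sd',np.round(np.std(F,0),2),'tcp',np.round(np.mean(P,0),4),'sd',np.round(np.std(P,0),4),'tip z',round(np.mean(P,0)[2]-.0875,4),s['t'])
meas()
E
python3 f.py
```

```text
F [-0.25 -0.44 -0.04] sd [0.71 0.73 0.31] tcp [ 0.4678 -0.0163  0.1657] sd [0.0001 0.     0.0002] tip z 0.0782 6.85
```

play_rows(deltas=[0,0,1.5,0,20,0,0,1.5,0,20,0,0,0,0,20,0,0,0,0,20])

```text
t: 7.18
tool_pos: [0.4675, -0.0163, 0.1622]
orientation: [3.083, 0.601, 0.001]
force: [0.2, -1.0, 1.3]
opening: 0.0239
gripper_force: 40.0
```

```bash
python3 f.py
```

```text
F [ 0.65 -0.66  1.48] sd [0.49 0.48 0.7 ] tcp [ 0.4675 -0.0162  0.1623] sd [0. 0. 0.] tip z 0.0748 7.4833
```

play_rows(deltas=[0,0,-15,0,20,0,0,-15,0,20,0,0,-5,0,20,0,0,0,0,20,0,0,0,0,20])

```text
t: 7.9
tool_pos: [0.4672, -0.0161, 0.1966]
orientation: [-3.083, -0.601, 0.0]
force: [-0.2, 0.1, -1.5]
opening: 0.024
gripper_force: 40.0
```

```bash
python3 f.py;python3 go.py .573 -.062 .166 -68
```

```text
F [ 0.22 -0.27 -1.51] sd [0.58 0.7  0.33] tcp [ 0.4668 -0.0161  0.1961] sd [0.0001 0.     0.0002] tip z 0.1086 8.2
pos [ 0.4669 -0.0162  0.1964] yaw -67.94 F [ 1.35  0.26 -1.63] open 0.0236 grip 40.0 t 8.20 q6 1.04 tilt 0.0012
turn 0.06 alt -179.94 shift [81.2  82.25 30.23] per30 rows 4.0
```

play_rows(deltas=[20,20,0,0,20,20,20,0,0,20,20,20,0,0,20,21,22,0,0,20,0,0,0,0,20,0,0,15,0,20,0,0,10,0,20,0,0,5,0,20,0,0,0,0,20,0,0,0,0,20])

```text
t: 9.03
tool_pos: [0.5726, -0.0615, 0.167]
orientation: [-3.083, -0.601, 0.001]
force: [0.0, 0.0, -0.6]
opening: 0.0238
gripper_force: 40.0
```

```bash
python3 f.py
```

```text
F [ 0.24  0.15 -1.61] sd [0.29 0.38 0.18] tcp [ 0.5735 -0.0617  0.1681] sd [0.0002 0.0001 0.0002] tip z 0.0806 9.3333
```

play_rows(deltas=[0,0,2,0,20,0,0,2,0,20,0,0,0,0,20,0,0,0,0,20])

```text
t: 9.67
tool_pos: [0.5733, -0.0618, 0.1631]
orientation: [-3.084, -0.601, -0.0]
force: [0.0, 0.1, -0.3]
opening: 0.0237
gripper_force: 40.0
```

```bash
python3 f.py
```

```text
F [ 0.32 -0.08 -0.13] sd [0.59 0.83 0.38] tcp [ 0.5733 -0.0618  0.1632] sd [0. 0. 0.] tip z 0.0757 9.9667
```

play_rows(deltas=[0,0,1.5,0,20,0,0,1.5,0,20,0,0,0,0,20,0,0,0,0,20])

```text
t: 10.3
tool_pos: [0.5733, -0.0619, 0.1602]
orientation: [3.083, 0.601, 0.0]
force: [-0.2, -0.4, 1.1]
opening: 0.0237
gripper_force: 40.0
```

```bash
python3 f.py;python3 go.py .619 .044 .196 -68
```

```text
F [ 0.78 -0.4   0.93] sd [0.46 0.85 0.22] tcp [ 0.5733 -0.0619  0.1603] sd [0. 0. 0.] tip z 0.0728 10.6
pos [ 0.5733 -0.0619  0.1603] yaw -67.95 F [ 1.46 -1.12  1.06] open 0.0238 grip 40.0 t 10.60 q6 0.99 tilt 0.0003
turn 0.05 alt -179.95 shift [ 82.01 -81.03 -35.73] per30 rows 5.0
```

play_rows(deltas=[0,0,-15,0,20,0,0,-20,0,20,0,0,0,0,20,20,-20,0,0,20,20,-20,0,0,20,20,-20,0,0,20,22,-21,0,0,20,0,0,0,0,20,0,0,15,0,20,0,0,12,0,20])

```text
t: 11.43
tool_pos: [0.6189, 0.0446, 0.1669]
orientation: [3.083, 0.603, 0.0]
force: [-0.6, 0.1, -1.0]
opening: 0.0237
gripper_force: 40.0
```

play_rows(deltas=[0,0,5,0,20,0,0,3,0,20,0,0,2,0,20,0,0,2,0,20,0,0,0,0,20,0,0,0,0,20])

```text
t: 11.93
tool_pos: [0.6191, 0.0438, 0.1568]
orientation: [3.083, 0.6, 0.001]
force: [-0.1, -0.1, -0.3]
opening: 0.0239
gripper_force: 40.0
```

```bash
python3 f.py;python3 go.py .513 .090 .196 -68
```

```text
F [-0.07 -0.34  0.02] sd [0.56 0.34 0.33] tcp [0.6191 0.0439 0.1567] sd [0.     0.0001 0.0001] tip z 0.0692 12.2333
pos [0.6191 0.044  0.1565] yaw -67.94 F [0.33 0.13 0.2 ] open 0.0239 grip 40.0 t 12.23 q6 1.17 tilt 0.0008
turn 0.06 alt -179.94 shift [-81.08 -82.39 -39.57] per30 rows 5.0
```

play_rows(deltas=[0,0,-19,0,20,0,0,-20,0,20,0,0,0,0,20,-20,-20,0,0,20,-20,-20,0,0,20,-20,-20,0,0,20,-21,-22,0,0,20,0,0,0,0,20,0,0,15,0,20,0,0,12,0,20])

```text
t: 13.07
tool_pos: [0.5131, 0.09, 0.1676]
orientation: [3.083, 0.602, 0.003]
force: [-0.3, -1.0, -2.3]
opening: 0.0239
gripper_force: 40.0
```

play_rows(deltas=[0,0,5,0,20,0,0,3,0,20,0,0,3,0,20,0,0,0,0,20,0,0,0,0,20,0,0,0,0,20])

```text
t: 13.57
tool_pos: [0.5134, 0.0895, 0.1577]
orientation: [3.083, 0.601, 0.001]
force: [-0.6, -0.3, 0.6]
opening: 0.0235
gripper_force: 40.0
```

```bash
python3 f.py;python3 - <<'E'
from h import *
c=np.array([.543,.014]);u1=np.array([-.93,-.368]);u2=np.array([.368,-.93])
g=u1*4.5+u2*1.7; g/=np.linalg.norm(g); print(g,c+.088*g)
E
```

```text
F [-0.33 -0.4   0.63] sd [0.58 0.43 0.29] tcp [0.5133 0.0895 0.1576] sd [0.0001 0.     0.0001] tip z 0.0701 13.8667
[-0.7398178  -0.67280727] [ 0.47789603 -0.04520704]
```

play_rows(deltas=[0,0,-18,0,20,0,0,-20,0,20,0,0,0,0,20], newtons=60)

```text
t: 14.12
tool_pos: [0.5151, 0.0898, 0.1991]
orientation: [3.083, 0.601, 0.009]
force: [1.5, -0.4, -1.0]
opening: 0.0237
gripper_force: 60.0
```

```bash
python3 go.py .478 -.045 .165 -68
```

```text
pos [0.5151 0.0898 0.1991] yaw -67.94 F [ 1.51 -0.39 -0.99] open 0.0237 grip 60.0 t 14.12 q6 1.26 tilt 0.0059
turn 0.06 alt -179.94 shift [-85.07 111.07  33.81] per30 rows 5.0
```

play_rows(deltas=[-16,22,0,0,20,-17,22,0,0,20,-17,22,0,0,20,-17,23,0,0,20,-16,22,0,0,20,0,0,0,0,20,0,0,15,0,20,0,0,15,0,20,0,0,0,0,20,0,0,0,0,20])

```text
t: 14.95
tool_pos: [0.4767, -0.044, 0.1638]
orientation: [-3.083, -0.601, 0.004]
force: [-0.9, -0.2, -1.8]
opening: 0.0237
gripper_force: 60.0
```

play_rows(deltas=[0,0,2,0,20,0,0,2,0,20,0,0,2,0,20,0,0,2,0,20,0,0,0,0,20,0,0,0,0,20,0,0,0,0,20])

```text
t: 15.53
tool_pos: [0.4778, -0.0448, 0.1581]
orientation: [3.083, 0.601, 0.0]
force: [-5.4, -2.8, 5.4]
opening: 0.0237
gripper_force: 60.0
```

```bash
python3 f.py; python3 go.py .478 -.045 .1545 -68
```

```text
F [-5.14 -2.25  5.51] sd [0.6  0.33 0.63] tcp [ 0.4777 -0.0448  0.1581] sd [0. 0. 0.] tip z 0.0706 15.8333
pos [ 0.4778 -0.0448  0.158 ] yaw -67.95 F [-4.38 -1.82  5.62] open 0.0235 grip 60.0 t 15.83 q6 0.99 tilt 0.0010
turn 0.05 alt -179.95 shift [0.16 0.23 3.55] per30 rows 1.0
```

play_rows(deltas=[0,0,1,0,20,0,0,1,0,20,0,0,1,0,20,0,0,0.7,0,20,0,0,0,0,20,0,0,0,0,20,0,0,0,0,20])

```text
t: 16.42
tool_pos: [0.4779, -0.0451, 0.1547]
orientation: [3.082, 0.601, 0.001]
force: [-6.2, -3.5, 7.2]
opening: 0.0237
gripper_force: 60.0
```

```bash
python3 f.py
```

```text
F [-6.35 -2.55  6.97] sd [0.34 0.62 0.52] tcp [ 0.4779 -0.045   0.1547] sd [0. 0. 0.] tip z 0.0672 16.7167
```

play_rows(deltas=[0,0,-10,0,20,0,0,-10,0,20,0,0,0,0,20,0.5,-16,0,0,20,0.2,-15,0,0,20,0,0,0,0,20,0,0,10,0,20,0,0,5,0,20,0,0,0,0,20,0,0,0,0,20])

```text
t: 17.55
tool_pos: [0.4671, -0.0158, 0.1582]
orientation: [-3.084, -0.6, -0.001]
force: [0.7, 0.8, 2.1]
opening: 0.0235
gripper_force: 60.0
```

```bash
python3 f.py; python3 go.py .573 -.062 .1595 -68
```

```text
F [0.7  0.05 1.89] sd [0.31 0.43 0.56] tcp [ 0.467  -0.0157  0.1587] sd [0.     0.0001 0.0001] tip z 0.0712 17.85
pos [ 0.4669 -0.0156  0.1587] yaw -67.96 F [1.04 0.07 1.89] open 0.0232 grip 60.0 t 17.85 q6 1.04 tilt 0.0005
turn 0.04 alt -179.96 shift [80.97 82.73 -0.73] per30 rows 4.0
```

play_rows(deltas=[0,0,-10,0,20,0,0,-15,0,20,0,0,0,0,20,20,20,0,0,20,20,21,0,0,20,20,21,0,0,20,21,21,0,0,20,0,0,0,0,20,0,0,13,0,20,0,0,11,0,20])

```text
t: 18.68
tool_pos: [0.5726, -0.0619, 0.1582]
orientation: [-3.083, -0.601, 0.001]
force: [0.8, -0.8, 0.9]
opening: 0.0237
gripper_force: 60.0
```

play_rows(deltas=[0,0,0,0,20,0,0,0,0,20,0,0,0,0,20])

```text
t: 18.93
tool_pos: [0.5722, -0.0614, 0.1598]
orientation: [-3.083, -0.602, 0.0]
force: [-0.9, 0.8, 0.3]
opening: 0.0238
gripper_force: 60.0
```

```bash
python3 f.py; python3 go.py .619 .044 .1595 -68
```

```text
F [-0.9   0.25  0.6 ] sd [0.25 0.27 0.5 ] tcp [ 0.5728 -0.0617  0.1601] sd [0.0002 0.0001 0.0001] tip z 0.0726 19.2333
pos [ 0.573  -0.0618  0.1599] yaw -67.94 F [-1.07  0.77  0.2 ] open 0.0236 grip 60.0 t 19.23 q6 0.99 tilt 0.0006
turn 0.06 alt -179.94 shift [ 82.31 -80.88   0.44] per30 rows 4.0
```

play_rows(deltas=[0,0,-10,0,20,0,0,-15,0,20,0,0,0,0,20,20,-20,0,0,20,20,-20,0,0,20,21,-20,0,0,20,21,-21,0,0,20,0,0,0,0,20,0,0,13,0,20,0,0,12,0,20])

```text
t: 20.07
tool_pos: [0.6189, 0.0437, 0.1588]
orientation: [3.083, 0.602, 0.002]
force: [0.4, 0.3, -0.2]
opening: 0.0238
gripper_force: 60.0
```

play_rows(deltas=[0,0,2,0,20,0,0,0,0,20,0,0,0,0,20,0,0,0,0,20])

```text
t: 20.4
tool_pos: [0.6183, 0.0432, 0.1578]
orientation: [3.084, 0.599, -0.0]
force: [-0.5, -0.2, 0.8]
opening: 0.0238
gripper_force: 60.0
```

```bash
python3 f.py; python3 go.py .474 -.029 .1595 -68
```

```text
F [-0.64 -0.59  0.38] sd [0.48 0.25 0.42] tcp [0.6186 0.0435 0.1579] sd [0.0001 0.0001 0.0001] tip z 0.0704 20.7
pos [0.6187 0.0437 0.1577] yaw -67.96 F [-0.61 -0.68  0.84] open 0.0237 grip 60.0 t 20.70 q6 1.17 tilt 0.0005
turn 0.04 alt -179.96 shift [-161.37   13.19   -1.8 ] per30 rows 6.0
```

play_rows(deltas=[0,0,-12,0,20,0,0,-15,0,20,0,0,0,0,20,-24,3,0,0,20,-28,3,0,0,20,-31,4,0,0,20,-31,4,0,0,20,-28,4,0,0,20,-24.5,2.7,0,0,20,0,0,0,0,20])

```text
t: 21.53
tool_pos: [0.4691, -0.0393, 0.1843]
orientation: [3.083, 0.599, -0.002]
force: [-0.6, -0.1, -1.5]
opening: 0.0236
gripper_force: 60.0
```

play_rows(deltas=[0,0,15,0,20,0,0,8,0,20,0,0,3,0,20,0,0,2,0,20,0,0,2,0,20,0,0,1.3,0,20,0,0,1.2,0,20,0,0,0,0,20,0,0,0,0,20,0,0,0,0,20])

```text
t: 22.37
tool_pos: [0.4723, -0.0381, 0.1529]
orientation: [3.083, 0.601, 0.0]
force: [-3.3, -2.1, 6.6]
opening: 0.0238
gripper_force: 60.0
```

```bash
python3 f.py; python3 go.py .467 -.016 .1595 -68
```

```text
F [-3.04 -1.86  5.88] sd [0.28 0.26 0.13] tcp [ 0.4723 -0.0381  0.1529] sd [0. 0. 0.] tip z 0.0654 22.6667
pos [ 0.4723 -0.0381  0.1529] yaw -67.93 F [-3.33 -1.95  5.86] open 0.0238 grip 60.0 t 22.67 q6 1.00 tilt 0.0010
turn 0.07 alt -179.93 shift [  3.35 -22.47  -6.58] per30 rows 1.0
```

play_rows(deltas=[0,0,0.7,0,20,0,0,0.5,0,20,0,0,0,0,20,0,0,0,0,20,0,0,-12,0,20,0,0,-10,0,20,0,0,0,0,20,1.7,-11,0,0,20,1.7,-11.5,0,0,20,0,0,0,0,20])

```text
t: 23.5
tool_pos: [0.4658, -0.0133, 0.1722]
orientation: [-3.082, -0.602, 0.001]
force: [-0.3, -0.3, -2.0]
opening: 0.0235
gripper_force: 60.0
```

play_rows(deltas=[0,0,10,0,20,0,0,7,0,20,0,0,0,0,20,0,0,0,0,20,0,0,0,0,20])

```text
t: 23.92
tool_pos: [0.4665, -0.0157, 0.1557]
orientation: [-3.083, -0.6, 0.001]
force: [0.1, 1.3, 1.2]
opening: 0.0239
gripper_force: 60.0
```

```bash
python3 f.py
```

```text
F [-0.89  1.2   1.73] sd [0.27 0.52 0.44] tcp [ 0.4666 -0.0157  0.1559] sd [0. 0. 0.] tip z 0.0684 24.2167
```

play_rows(deltas=[0,0,-12,0,20,0,0,-18,0,20,0,0,0,0,20,20,20,0,0,20,20,21,0,0,20,20,21,0,0,20,21.5,21,0,0,20,0,0,0,0,20,0,0,14,0,20,0,0,13,0,20])

```text
t: 25.05
tool_pos: [0.574, -0.0624, 0.1582]
orientation: [3.083, 0.6, 0.001]
force: [0.3, -0.9, 0.1]
opening: 0.0237
gripper_force: 60.0
```

play_rows(deltas=[0,0,3,0,20,0,0,0,0,20,0,0,0,0,20,0,0,0,0,20])

```text
t: 25.38
tool_pos: [0.5732, -0.0617, 0.1567]
orientation: [-3.083, -0.601, -0.001]
force: [-1.1, 0.9, 2.9]
opening: 0.0239
gripper_force: 60.0
```

```bash
python3 f.py; python3 go.py .619 .044 .1595 -68
```

```text
F [-1.56  0.9   1.95] sd [0.38 0.49 0.25] tcp [ 0.5733 -0.0617  0.1563] sd [0.     0.     0.0002] tip z 0.0688 25.6833
pos [ 0.5733 -0.0618  0.156 ] yaw -67.94 F [-1.32  0.59  2.12] open 0.0238 grip 60.0 t 25.68 q6 0.99 tilt 0.0002
turn 0.06 alt -179.94 shift [ 81.98 -81.01  -3.46] per30 rows 4.0
```

play_rows(deltas=[0,0,-12,0,20,0,0,-18,0,20,0,0,0,0,20,20,-20,0,0,20,20,-20,0,0,20,21,-20,0,0,20,21,-21,0,0,20,0,0,0,0,20,0,0,14,0,20,0,0,13,0,20])

```text
t: 26.52
tool_pos: [0.6195, 0.0436, 0.1581]
orientation: [3.083, 0.602, 0.002]
force: [1.0, 0.4, 1.2]
opening: 0.0238
gripper_force: 60.0
```

play_rows(deltas=[0,0,3,0,20,0,0,0,0,20,0,0,0,0,20,0,0,0,0,20])

```text
t: 26.85
tool_pos: [0.6185, 0.0432, 0.156]
orientation: [3.084, 0.599, -0.001]
force: [-1.7, -0.1, 1.1]
opening: 0.0237
gripper_force: 60.0
```

```bash
python3 f.py; python3 go.py .513 .090 .1595 -68
```

```text
F [-1.81 -0.38  1.74] sd [0.64 0.59 0.29] tcp [0.6187 0.0434 0.156 ] sd [0.0001 0.0001 0.0001] tip z 0.0685 27.15
pos [0.6189 0.0436 0.1558] yaw -67.96 F [-1.71 -0.91  1.17] open 0.0239 grip 60.0 t 27.15 q6 1.17 tilt 0.0004
turn 0.04 alt -179.96 shift [-80.77 -82.68  -3.65] per30 rows 4.0
```

play_rows(deltas=[0,0,-12,0,20,0,0,-18,0,20,0,0,0,0,20,-20,-20,0,0,20,-20,-21,0,0,20,-20,-21,0,0,20,-21,-21,0,0,20,0,0,0,0,20,0,0,14,0,20,0,0,13,0,20])

```text
t: 27.98
tool_pos: [0.5135, 0.0909, 0.1593]
orientation: [3.083, 0.602, 0.005]
force: [-0.5, -0.2, 0.3]
opening: 0.0237
gripper_force: 60.0
```

play_rows(deltas=[0,0,3,0,20,0,0,0,0,20,0,0,0,0,20,0,0,0,0,20])

```text
t: 28.32
tool_pos: [0.5131, 0.0905, 0.1563]
orientation: [-3.083, -0.601, -0.0]
force: [-0.9, 2.3, 1.3]
opening: 0.0238
gripper_force: 60.0
```

```bash
python3 f.py
```

```text
F [-0.68  1.42  1.98] sd [0.32 0.2  0.44] tcp [0.513  0.0904 0.1562] sd [0.0001 0.     0.0001] tip z 0.0687 28.6167
```

The table is level: opposite spots agree within about 0.2 mm. Returning the probe now.

play_rows(deltas=[0,0,-15,0,20,0,0,-20,0,20,0,0,-15,0,20,0,0,0,0,20,0,0,0,0,20,0,0,0,0,20])

```text
t: 29.12
tool_pos: [0.5122, 0.0902, 0.2044]
orientation: [3.084, 0.601, -0.002]
force: [-0.3, 0.2, -2.1]
opening: 0.0237
gripper_force: 60.0
```

```bash
python3 go.py .608 -.3024 .2075 -67.95
```

```text
pos [0.5122 0.0902 0.2044] yaw -67.95 F [-0.28  0.18 -2.12] open 0.0237 grip 60.0 t 29.12 q6 1.26 tilt 0.0015
turn -0.00 alt 180.00 shift [-58.6  399.83  -3.11] per30 rows 14.0
```

play_rows(deltas=[-4,28,-3,0,20,-4,30,0,0,20,-5,30,0,0,20,-4,30,0,0,20,-5,30,0,0,20,-4,30,0,0,20,-5,30,0,0,20,-4,30,0,0,20,-5,30,0,0,20,-4,30,0,0,20])

```text
t: 29.95
tool_pos: [0.583, -0.2036, 0.2065]
orientation: [-3.082, -0.6, 0.004]
force: [-0.2, -0.1, -1.2]
opening: 0.0241
gripper_force: 60.0
```

play_rows(deltas=[-5,30,0,0,20,-4,30,0,0,20,-3,22,0,0,20,-2,20,0,0,20,0,0,0,0,20,0,0,0,0,20,0,0,0,0,20,0,0,0,0,20,0,0,0,0,20])

```text
t: 30.7
tool_pos: [0.6091, -0.3009, 0.2086]
orientation: [-3.083, -0.603, 0.0]
force: [-0.1, 0.2, -1.3]
opening: 0.0238
gripper_force: 60.0
```

```bash
python3 f.py; python3 go.py .608 -.3024 .0985 -67.95
```

```text
F [-0.2   0.34 -1.42] sd [0.27 0.37 0.55] tcp [ 0.6093 -0.3014  0.209 ] sd [0.     0.0003 0.0001] tip z 0.1215 31.0
pos [ 0.6093 -0.3018  0.209 ] yaw -67.92 F [-0.33  0.6  -1.11] open 0.0239 grip 60.0 t 31.00 q6 0.65 tilt 0.0004
turn 0.03 alt -179.97 shift [-1.4400e+00  3.0000e-02  1.1051e+02] per30 rows 4.0
```

play_rows(deltas=[-1.2,0,0,0,20,0,0,15,0,20,0,0,20,0,20,0,0,20,0,20,0,0,20,0,20,0,0,15,0,20,0,0,12,0,20,0,0,5,0,20,0,0,0,0,20,0,0,0,0,20])

```text
t: 31.83
tool_pos: [0.6083, -0.3027, 0.1024]
orientation: [3.083, 0.601, 0.001]
force: [-0.4, 0.2, -1.9]
opening: 0.0236
gripper_force: 60.0
```

```bash
python3 f.py; python3 go.py .608 -.3024 .0975 -67.95
```

```text
F [-0.02 -0.14 -1.34] sd [0.22 0.5  0.69] tcp [ 0.6088 -0.303   0.1032] sd [0.0001 0.0001 0.0002] tip z 0.0157 32.1333
pos [ 0.6086 -0.3029  0.1028] yaw -67.94 F [-0.21  0.65  0.09] open 0.0239 grip 60.0 t 32.13 q6 0.65 tilt 0.0016
turn 0.01 alt -179.99 shift [-0.4  -0.65  5.33] per30 rows 1.0
```

Going in freely. Lower the last 5 mm, then open.

play_rows(deltas=[0,0,2,0,20,0,0,2,0,20,0,0,1,0,20,0,0,0,0,20,0,0,0,0,20,0,0,0,0,20])

```text
t: 32.63
tool_pos: [0.6083, -0.3027, 0.0975]
orientation: [3.083, 0.601, 0.001]
force: [-2.5, 0.4, 5.0]
opening: 0.0239
gripper_force: 60.0
```

play_rows(deltas=[0,0,0,0,60,0,0,0,0,60,0,0,0,0,60,0,0,0,0,60,0,0,0,0,60,0,0,0,0,60,0,0,0,0,60,0,0,0,0,60])

```text
t: 33.3
tool_pos: [0.6081, -0.3025, 0.0966]
orientation: [-3.084, -0.601, 0.0]
force: [-0.5, -0.4, -0.2]
opening: 0.0598
gripper_force: 0.0
```

play_rows(deltas=[0,0,-15,0,60,0,0,-25,0,60,0,0,-30,0,60,0,0,-30,0,60,0,0,0,0,60,0,-30,0,0,60,0,-30,0,0,60,0,-30,0,0,60,0,-30,0,0,60,0,0,0,0,60])

```text
t: 34.13
tool_pos: [0.5617, -0.1869, 0.1965]
orientation: [-3.081, -0.605, 0.001]
force: [-1.4, 0.3, -0.9]
opening: 0.0597
gripper_force: 0.0
```

```bash
python3 go.py .471 .2707 .1 -68; python3 - <<'E'
from h import *
t=cam('top');s=cam('scene')
a=cv2.resize(s['pixels'][150:270,90:210],(400,400),interpolation=2);b=cv2.resize(t['pixels'][120:240,300:420],(400,400),interpolation=2)
cv2.imwrite('pics/g4.png',np.hstack([a,b]))
E
```

```text
pos [ 0.5617 -0.1869  0.1965] yaw -67.78 F [-1.44  0.29 -0.89] open 0.0597 grip 0.0 t 34.13 q6 0.77 tilt 0.0022
turn 0.22 alt -179.78 shift [  87.33 -457.99   97.57] per30 rows 16.0
```

View pics/g4.png

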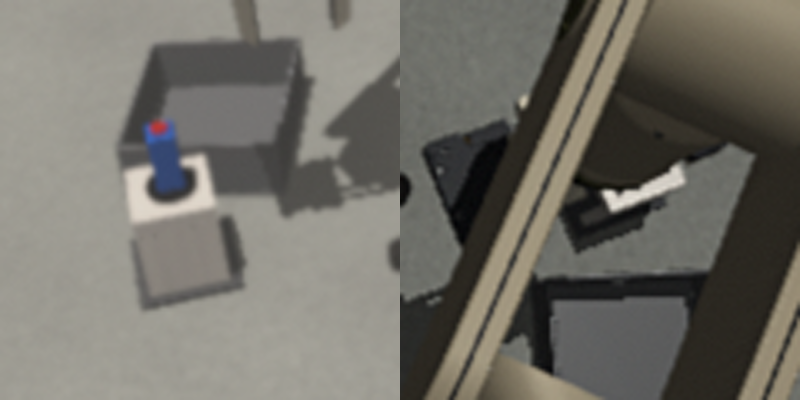

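The probe hangs upright in its stand (red button at (158,127) in the left crop). Re-measuring the modules and the bin.

```bash
cat > mods.py <<'E'
from h import *
c=cam('top'); h=hsv(c); H,S,V=h[...,0],h[...,1],h[...,2]
roi=np.zeros(V.shape,np.uint8)
q=np.array([proj(c,[x,y,.004]) for x,y in((.333,.216),(.333,.426),(.624,.426),(.624,.216))]).astype(np.int32)
cv2.fillConvexPoly(roi,q,1)
m=(roi>0)&~((H>100)&(H<130)&(S>130))
for k in blobs(m,60,900):
    pts=np.array([onz(c,p,0.016)[:2] for p in k[:,0]]).astype(np.float32); r=cv2.minAreaRect(pts*1000)
    (cx,cy),(w,l),a=r
    if w>l: w,l=l,w
    else: a+=90
    M=np.zeros(V.shape,np.uint8);cv2.drawContours(M,[k],-1,1,-1)
    red=((H<8)|(H>172))&(S>120)&(V>80)&(M>0)
    print('mod (%.1f %.1f) %.1fx%.1f long axis %.1f tool yaw %.1f red %d'%(cx,cy,l,w,a,a+90,red.sum()))
E
python3 mods.py; python3 go.py .471 .2707 .1 -97.2
```

```text
mod (471.2 270.7) 57.4x36.3 long axis 172.8 tool yaw 262.8 red 0
mod (471.3 356.2) 54.8x38.4 long axis 3.8 tool yaw 93.8 red 67
mod (561.0 266.5) 55.8x38.8 long axis 3.4 tool yaw 93.4 red 0
pos [ 0.5633 -0.1915  0.1971] yaw -67.90 F [ 0.29  0.67 -0.41] open 0.0599 grip 0.0 t 34.28 q6 0.77 tilt 0.0011
turn 29.30 alt -150.70 shift [-149.63 -447.05   96.71] per30 rows 17.0
```

play_rows(deltas=[0,0,0,5.9,60,0,0,0,5.9,60,0,0,0,5.9,60,0,0,0,5.8,60,0,0,0,5.8,60,-10,-30,0,0,60,-10,-30,0,0,60,-10,-30,0,0,60,-10,-30,0,0,60,-10,-30,0,0,60])

```text
t: 35.12
tool_pos: [0.5327, -0.0363, 0.1968]
orientation: [3.135, -0.201, 0.001]
force: [0.9, -0.4, 0.4]
opening: 0.0601
gripper_force: 0.0
```

play_rows(deltas=[-10,-30,0,0,60,-10,-30,0,0,60,-10,-30,0,0,60,-10,-30,0,0,60,-10,-30,0,0,60,-10,-30,20,0,60,-10,-30,20,0,60,-10,-30,20,0,60,-10,-30,20,0,60,-10,-27,16,0,60])

```text
t: 35.95
tool_pos: [0.471, 0.272, 0.0993]
orientation: [3.135, -0.2, -0.0]
force: [0.1, -0.0, 0.2]
opening: 0.06
gripper_force: 0.0
```

```bash
python3 go.py .4712 .2707 .035 -97.2
```

```text
pos [0.471  0.272  0.0993] yaw -97.31 F [ 0.09 -0.05  0.2 ] open 0.0600 grip 0.0 t 35.95 q6 2.13 tilt 0.0002
turn -0.11 alt 179.89 shift [ 0.41  1.25 64.27] per30 rows 3.0
```

play_rows(deltas=[0.3,1,0,0,60,0,0,0,0,60,0,0,25,0,60,0,0,25,0,60,0,0,20,0,60,0,0,12,0,60,0,0,6,0,60,0,0,3,0,60,0,0,0,0,60,0,0,0,0,60])

```text
t: 36.78
tool_pos: [0.472, 0.2702, 0.0111]
orientation: [-3.134, 0.199, -0.003]
force: [-0.0, -0.5, 0.5]
opening: 0.0602
gripper_force: 0.0
```

play_rows(deltas=[0,0,0,0,30,0,0,0,0,30,0,0,0,0,30,0,0,0,0,30,0,0,0,0,30,0,0,0,0,30,0,0,0,0,30,0,0,0,0,30], newtons=20)

```text
t: 37.45
tool_pos: [0.4707, 0.27, 0.0097]
orientation: [3.135, -0.198, -0.0]
force: [0.6, -0.1, 0.3]
opening: 0.0298
gripper_force: 0.0
```

```bash
python3 go.py .54 .054 .12 -90; python3 - <<'E'
from h import *
s=cam('scene'); p=proj(s,[.471,.271,.016]);x,y=p.astype(int)
cv2.imwrite('pics/m1.png',cv2.resize(s['pixels'][y-50:y+40,x-60:x+60],(800,600),interpolation=2))
E
```

```text
pos [0.4707 0.27   0.0097] yaw -97.24 F [ 0.57 -0.06  0.27] open 0.0298 grip 0.0 t 37.45 q6 2.12 tilt 0.0001
turn -7.24 alt 172.76 shift [  69.3   215.99 -110.28] per30 rows 9.0
```

View pics/m1.png

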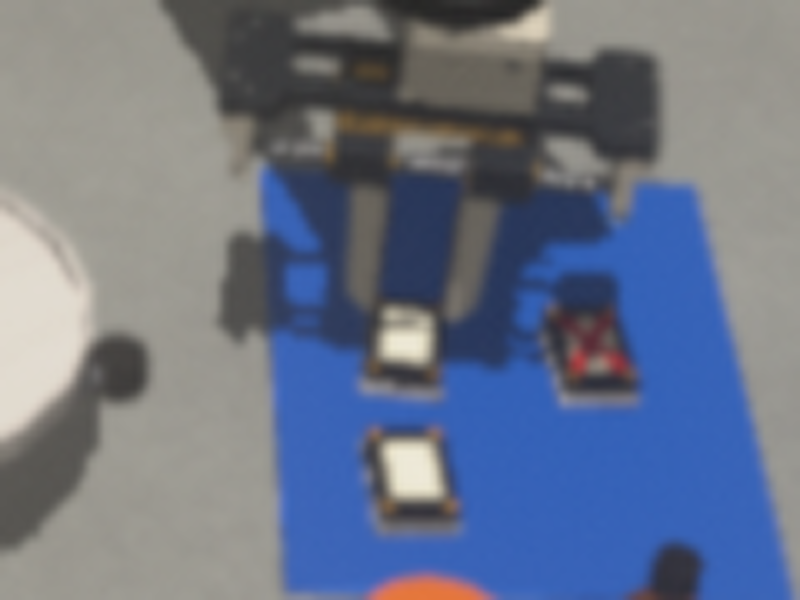

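The fingers closed above the label, in shadow at (405,310) in the crop. The real fingertips therefore sit about 20 mm higher than the reported TCP. I'll reopen and feel for the true height.

play_rows(deltas=[0,0,-10,0,60,0,0,0,0,60,0,0,0,0,60,0,0,0,0,60,0,0,0,0,60,0,0,0,0,60,0,0,8,0,60,0,0,8,0,60,0,0,6,0,60,0,0,0,0,60])

```text
t: 38.33
tool_pos: [0.469, 0.2692, -0.0048]
orientation: [3.134, -0.198, -0.005]
force: [-1.0, -1.1, -0.4]
opening: 0.0602
gripper_force: 0.0
```

play_rows(deltas=[0,0,2,0,60,0,0,2,0,60,0,0,0,0,60,0,0,0,0,60])

```text
t: 38.67
tool_pos: [0.4708, 0.2701, -0.0062]
orientation: [-3.135, 0.198, -0.0]
force: [0.1, 0.1, 0.0]
opening: 0.0603
gripper_force: 0.0
```

```bash
python3 go.py .4712 .2707 -.01 -97.2; python3 - <<'E'
from h import *
s=cam('scene'); p=proj(s,[.471,.271,.016]);x,y=p.astype(int)
cv2.imwrite('pics/m2.png',cv2.resize(s['pixels'][y-40:y+20,x-40:x+40],(800,600),interpolation=2))
E
```

```text
pos [ 0.4708  0.2701 -0.0062] yaw -97.24 F [0.12 0.06 0.  ] open 0.0603 grip 0.0 t 38.67 q6 2.12 tilt 0.0002
turn -0.04 alt 179.96 shift [ 0.28 -0.69  3.83] per30 rows 1.0
```

View pics/m2.png

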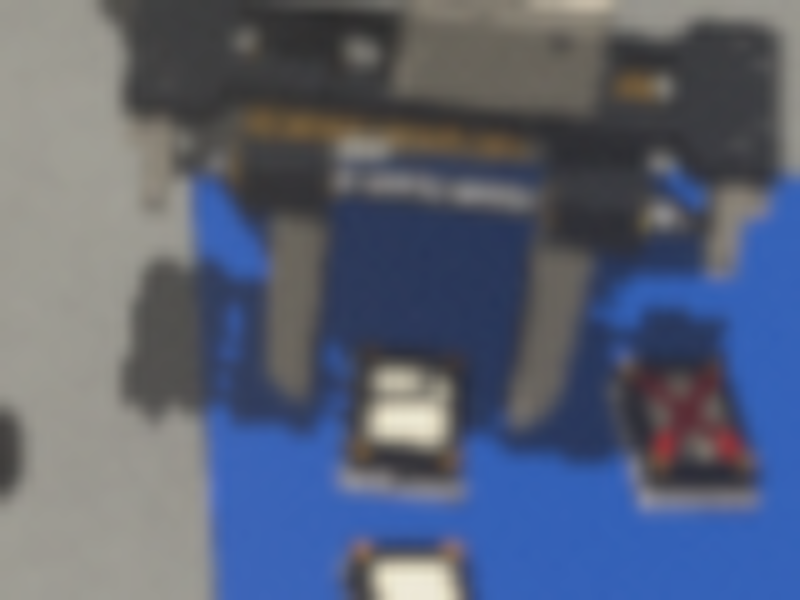

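Now the tips reach module height (tips at (290,400) and (530,425), module at (410,415)), with no contact force. Going slightly lower and closing.

play_rows(deltas=[0,0,1.5,0,60,0,0,1.5,0,60,0,0,0,0,60,0,0,0,0,60])

```text
t: 39.05
tool_pos: [0.4707, 0.27, -0.0094]
orientation: [3.135, -0.198, -0.0]
force: [0.1, -0.3, -0.5]
opening: 0.0596
gripper_force: 0.0
```

play_rows(deltas=[0,0,0,0,30,0,0,0,0,30,0,0,0,0,30,0,0,0,0,30,0,0,0,0,30,0,0,0,0,30,0,0,0,0,30,0,0,0,0,30])

```text
t: 39.72
tool_pos: [0.4711, 0.2701, -0.0089]
orientation: [-3.135, 0.199, -0.001]
force: [0.4, -0.8, 3.6]
opening: 0.03
gripper_force: 1.9
```

```bash
python3 go.py .54 .054 .12 -90
```

```text
pos [ 0.4711  0.2701 -0.0089] yaw -97.25 F [ 0.43 -0.77  3.56] open 0.0300 grip 1.9 t 39.72 q6 2.12 tilt 0.0007
turn -7.25 alt 172.75 shift [  68.96  216.07 -128.87] per30 rows 9.0
```

play_rows(deltas=[0,0,-4,0,60,0,0,0,0,60,0,0,0,0,60,0,0,0,0,60,0,0,0,0,60,0,0,0,0,60,0,0,0,0,60,0,0,4,0,60,0,0,4,0,60,0,0,3,0,60])

```text
t: 40.55
tool_pos: [0.4704, 0.2698, -0.017]
orientation: [3.135, -0.199, -0.001]
force: [0.3, 0.4, -0.2]
opening: 0.0602
gripper_force: 0.0
```

play_rows(deltas=[0,0,1,0,60,0,0,1,0,60,0,0,0,0,60,0,0,0,0,60])

```text
t: 40.88
tool_pos: [0.4708, 0.27, -0.0183]
orientation: [-3.135, 0.198, 0.0]
force: [1.0, 0.6, -0.6]
opening: 0.0605
gripper_force: 0.0
```

```bash
python3 go.py .4712 .2707 -.02 -97.2
```

```text
pos [ 0.4708  0.27   -0.0183] yaw -97.24 F [ 1.03  0.58 -0.62] open 0.0605 grip 0.0 t 40.88 q6 2.12 tilt 0.0000
turn -0.04 alt 179.96 shift [ 0.35 -0.73  1.73] per30 rows 1.0
```

No contact yet; close here.

play_rows(deltas=[0,0,0,0,33,0,0,0,0,33,0,0,0,0,33,0,0,0,0,33,0,0,0,0,33,0,0,0,0,33,0,0,0,0,33,0,0,0,0,33])

```text
t: 41.55
tool_pos: [0.4708, 0.27, -0.0181]
orientation: [-3.135, 0.198, -0.0]
force: [0.5, -1.1, 0.6]
opening: 0.0368
gripper_force: 20.0
```

```bash
python3 f.py; python3 go.py .54 .054 .12 -90
```

```text
F [-0.42 -0.21  1.78] sd [0.65 0.34 0.3 ] tcp [ 0.4708  0.27   -0.0181] sd [0. 0. 0.] tip z -0.1056 41.85
pos [ 0.4708  0.2701 -0.0181] yaw -97.24 F [ 0.3  -0.63  1.52] open 0.0363 grip 20.0 t 41.85 q6 2.12 tilt 0.0002
turn -7.24 alt 172.76 shift [  69.18  216.04 -138.11] per30 rows 9.0
```

play_rows(deltas=[0,0,-10,0,33,0,0,-25,0,33,0,0,-30,0,33,0,0,-30,0,33,0,0,-15,0,33,0,0,0,-3.6,33,0,0,0,-3.6,33,0,0,0,0,33,0,0,0,0,33])

```text
t: 42.6
tool_pos: [0.4706, 0.2699, 0.092]
orientation: [3.142, -0.004, -0.0]
force: [-0.4, 1.1, -0.7]
opening: 0.0368
gripper_force: 20.0
```

```bash
python3 go.py .543 .054 .08 -90
```

```text
pos [0.4706 0.2699 0.092 ] yaw -90.15 F [-0.4   1.11 -0.68] open 0.0368 grip 20.0 t 42.60 q6 2.00 tilt 0.0001
turn -0.15 alt 179.85 shift [ 72.43 215.92  11.99] per30 rows 8.0
```

play_rows(deltas=[6,18,0,0,33,9,28,0,0,33,10,30,0,0,33,10,30,0,0,33,10,30,0,0,33,10,30,0,0,33,10,29,0,0,33,7,21,0,0,33,0,0,0,0,33,0,0,0,0,33])

```text
t: 43.43
tool_pos: [0.5424, 0.0529, 0.0914]
orientation: [-3.141, 0.008, 0.002]
force: [0.8, -0.5, -1.1]
opening: 0.0366
gripper_force: 20.0
```

play_rows(deltas=[0,0,12,0,33,0,0,12,0,33,0,0,6,0,33,0,0,4,0,33,0,0,2,0,33,0,0,0,0,33,0,0,0,0,33])

```text
t: 44.02
tool_pos: [0.5426, 0.0542, 0.0558]
orientation: [-3.142, 0.001, 0.0]
force: [-0.1, 0.9, -0.9]
opening: 0.0368
gripper_force: 20.0
```

```bash
python3 f.py; python3 go.py .543 .054 .0535 -90
```

```text
F [-0.07  0.05 -0.59] sd [0.63 0.65 0.2 ] tcp [0.543  0.054  0.0563] sd [0.0001 0.0001 0.0001] tip z -0.0312 44.3167
pos [0.5429 0.0539 0.0562] yaw -90.05 F [-0.66 -0.68 -0.62] open 0.0366 grip 20.0 t 44.32 q6 1.58 tilt 0.0007
turn -0.05 alt 179.95 shift [ 0.1  -0.09  2.66] per30 rows 1.0
```

play_rows(deltas=[0,0,1.5,0,33,0,0,1,0,33,0,0,0,0,33,0,0,0,0,33])

```text
t: 44.65
tool_pos: [0.5424, 0.0539, 0.0531]
orientation: [-3.142, 0.001, 0.0]
force: [-0.6, -0.1, -1.1]
opening: 0.0369
gripper_force: 20.0
```

play_rows(deltas=[0,0,0,0,50,0,0,0,0,50,0,0,0,0,50,0,0,0,0,50,0,0,0,0,50,0,0,-15,0,50,0,0,-25,0,50,0,0,-30,0,50,0,0,0,0,60,0,0,0,0,60])

```text
t: 45.48
tool_pos: [0.5446, 0.054, 0.1258]
orientation: [-3.142, 0.001, -0.008]
force: [-0.1, -0.5, 0.2]
opening: 0.058
gripper_force: 0.0
```

```bash
python3 mods.py; python3 go.py .561 .2665 .1 -86.6
```

```text
mod (471.3 356.2) 54.8x38.4 long axis 3.8 tool yaw 93.8 red 67
mod (561.0 266.5) 55.8x38.8 long axis 3.4 tool yaw 93.4 red 0
pos [0.5432 0.054  0.124 ] yaw -90.04 F [-0.49  0.05 -0.15] open 0.0590 grip 0.0 t 45.53 q6 1.58 tilt 0.0018
turn -3.44 alt 176.56 shift [  30.31 -211.09   24.02] per30 rows 8.0
```

```bash
python3 - <<'E'
from h import *
c=cam('top')
print(onz(c,(175.4,138.2),.048),onz(c,(141,131),.095))
E
```

```text
[0.68761263 0.26144584 0.048     ] [0.69270262 0.34986732 0.095     ]
```

play_rows(deltas=[0,0,0,-3.4,60,4,-25,0,0,60,4,-29,0,0,60,4,-29,0,0,60,4,-29,0,0,60,4,-29,0,0,60,4,-29,10,0,60,4,-25,14,0,60,2.3,-16,0,0,60,0,0,0,0,60])

```text
t: 46.42
tool_pos: [0.5584, 0.2686, 0.0966]
orientation: [3.139, 0.096, -0.007]
force: [-0.4, -0.1, 1.0]
opening: 0.0602
gripper_force: 0.0
```

```bash
python3 go.py .561 .2665 -.018 -86.6
```

```text
pos [0.5584 0.2686 0.0966] yaw -86.48 F [-0.38 -0.15  1.01] open 0.0602 grip 0.0 t 46.42 q6 1.87 tilt 0.0045
turn 0.12 alt -179.88 shift [  3.02   2.22 114.6 ] per30 rows 4.0
```

play_rows(deltas=[0,0,20,0,60,0,0,25,0,60,0,0,25,0,60,0,0,10,0,60,0,0,0,0,60,0,0,0,0,60,0,0,0,0,60])

```text
t: 47.0
tool_pos: [0.5618, 0.2663, 0.0211]
orientation: [-3.14, -0.091, -0.003]
force: [0.7, -0.5, -0.2]
opening: 0.0603
gripper_force: 0.0
```

```bash
python3 go.py .561 .2665 -.018 -86.6; python3 mods.py
```

```text
pos [0.5618 0.2663 0.0211] yaw -86.67 F [ 0.74 -0.46 -0.18] open 0.0603 grip 0.0 t 47.00 q6 1.87 tilt 0.0023
turn -0.07 alt 179.93 shift [-0.83 -0.17 39.12] per30 rows 2.0
```

play_rows(deltas=[0,0,15,0,60,0,0,12,0,60,0,0,7,0,60,0,0,3,0,60,0,0,1.5,0,60,0,0,0,0,60,0,0,0,0,60])

```text
t: 47.63
tool_pos: [0.5608, 0.2665, -0.0188]
orientation: [-3.14, -0.092, -0.001]
force: [-0.2, -0.9, 0.3]
opening: 0.0598
gripper_force: 0.0
```

play_rows(deltas=[0,0,0,0,33,0,0,0,0,33,0,0,0,0,33,0,0,0,0,33,0,0,0,0,33,0,0,0,0,33,0,0,0,0,33,0,0,0,0,33])

```text
t: 48.3
tool_pos: [0.5607, 0.2664, -0.019]
orientation: [-3.14, -0.092, -0.001]
force: [-1.1, -0.8, 2.9]
opening: 0.0369
gripper_force: 20.0
```

```bash
python3 f.py; python3 go.py .543 -.026 .09 -90
```

```text
F [-0.73 -0.27  3.6 ] sd [0.56 0.63 0.8 ] tcp [ 0.5607  0.2664 -0.019 ] sd [0. 0. 0.] tip z -0.1065 48.6
pos [ 0.5607  0.2664 -0.019 ] yaw -86.64 F [-1.    0.13  4.58] open 0.0365 grip 20.0 t 48.60 q6 1.87 tilt 0.0004
turn 3.36 alt -176.64 shift [ -17.62  292.41 -109.03] per30 rows 11.0
```

play_rows(deltas=[0,0,-10,0,33,0,0,-25,0,33,0,0,-30,0,33,0,0,-30,0,33,0,0,-20,3.3,33,0,0,0,0,33,-1,20,0,0,33,-2,30,0,0,33,-2,30,0,0,33,-2,30,0,0,33])

```text
t: 49.43
tool_pos: [0.5524, 0.1553, 0.0944]
orientation: [3.141, 0.005, -0.003]
force: [0.5, -1.1, -0.6]
opening: 0.037
gripper_force: 20.0
```

play_rows(deltas=[-2,30,0,0,33,-2,30,0,0,33,-2,30,0,0,33,-2,30,0,0,33,-2,30,0,0,33,-1,20,0,0,33,0,12,0,0,33,0,0,0,0,33,0,0,0,0,33,0,0,0,0,33])

```text
t: 50.27
tool_pos: [0.5426, -0.0247, 0.0953]
orientation: [-3.141, -0.003, 0.001]
force: [0.3, 1.1, -1.1]
opening: 0.037
gripper_force: 20.0
```

```bash
python3 go.py .543 -.026 .0525 -90
```

```text
pos [ 0.5426 -0.0247  0.0953] yaw -89.91 F [ 0.3   1.08 -1.07] open 0.0370 grip 20.0 t 50.27 q6 1.43 tilt 0.0009
turn 0.09 alt -179.91 shift [ 0.47  1.34 42.81] per30 rows 2.0
```

play_rows(deltas=[0.3,1,15,0,33,0,0,13,0,33,0,0,7,0,33,0,0,3,0,33,0,0,2,0,33,0,0,0,0,33,0,0,0,0,33])

```text
t: 50.85
tool_pos: [0.5434, -0.0265, 0.0561]
orientation: [3.142, 0.002, 0.001]
force: [0.3, -0.6, -0.7]
opening: 0.0368
gripper_force: 20.0
```

```bash
python3 f.py; python3 go.py .543 -.026 .0525 -90
```

```text
F [ 0.48 -0.05 -0.43] sd [0.38 0.24 0.32] tcp [ 0.5435 -0.0267  0.0563] sd [0.0001 0.     0.0001] tip z -0.0312 51.15
pos [ 0.5434 -0.0267  0.0562] yaw -89.95 F [ 0.01  0.2  -0.05] open 0.0369 grip 20.0 t 51.15 q6 1.43 tilt 0.0007
turn 0.05 alt -179.95 shift [-0.37 -0.74  3.66] per30 rows 1.0
```

play_rows(deltas=[0,0,1.5,0,33,0,0,1,0,33,0,0,0.8,0,33,0,0,0,0,33,0,0,0,0,33])

```text
t: 51.57
tool_pos: [0.5429, -0.0266, 0.0523]
orientation: [-3.142, -0.002, 0.0]
force: [-0.1, 0.0, -0.4]
opening: 0.0365
gripper_force: 20.0
```

play_rows(deltas=[0,0,0,0,50,0,0,0,0,50,0,0,0,0,50,0,0,0,0,50,0,0,0,0,50,0,0,-15,0,50,0,0,-25,0,50,0,0,-30,0,50,0,0,0,0,60,0,0,0,0,60])

```text
t: 52.4
tool_pos: [0.545, -0.027, 0.1251]
orientation: [3.141, 0.002, 0.008]
force: [0.3, -0.0, 0.0]
opening: 0.058
gripper_force: 0.0
```

```bash
python3 mods.py; python3 go.py .4713 .3562 .1 -86.2
```

```text
mod (471.3 356.2) 54.8x38.4 long axis 3.8 tool yaw 93.8 red 68
pos [ 0.5437 -0.0268  0.1232] yaw -89.94 F [ 0.48 -0.54 -0.68] open 0.0588 grip 0.0 t 52.45 q6 1.43 tilt 0.0018
turn -3.74 alt 176.26 shift [ -46.91 -386.92   22.94] per30 rows 14.0
```

play_rows(deltas=[0,0,0,-3.7,60,-3,-25,0,0,60,-3,-28,0,0,60,-4,-30,0,0,60,-4,-30,0,0,60,-4,-30,0,0,60,-4,-30,0,0,60,-4,-30,0,0,60,-4,-30,0,0,60,-4,-30,0,0,60])

```text
t: 53.28
tool_pos: [0.4903, 0.2345, 0.1206]
orientation: [3.139, 0.103, -0.004]
force: [0.5, -0.2, -0.4]
opening: 0.0603
gripper_force: 0.0
```

play_rows(deltas=[-4,-30,0,0,60,-4,-30,10,0,60,-3,-30,15,0,60,-2,-24,20,0,60,0,-10,15,0,60,0,0,20,0,60,0,0,20,0,60,0,0,0,0,60,0,0,0,0,60,0,0,0,0,60])

```text
t: 54.12
tool_pos: [0.4708, 0.3562, 0.0226]
orientation: [3.14, 0.103, -0.001]
force: [-0.1, 0.3, 1.8]
opening: 0.0601
gripper_force: 0.0
```

```bash
python3 go.py .4713 .3562 -.018 -86.2
```

```text
pos [0.4708 0.3562 0.0226] yaw -86.26 F [-0.08  0.35  1.75] open 0.0601 grip 0.0 t 54.12 q6 2.07 tilt 0.0004
turn -0.06 alt 179.94 shift [ 0.53  0.05 40.64] per30 rows 2.0
```

play_rows(deltas=[0,0,15,0,60,0,0,13,0,60,0,0,8,0,60,0,0,3,0,60,0,0,1.5,0,60,0,0,0,0,60,0,0,0,0,60])

```text
t: 54.7
tool_pos: [0.4712, 0.3566, -0.0175]
orientation: [-3.14, -0.103, -0.001]
force: [0.2, 0.3, 0.4]
opening: 0.0602
gripper_force: 0.0
```

play_rows(deltas=[0,0,0,0,33,0,0,0,0,33,0,0,0,0,33,0,0,0,0,33,0,0,0,0,33,0,0,0,0,33,0,0,0,0,33,0,0,0,0,33])

```text
t: 55.37
tool_pos: [0.471, 0.3565, -0.0178]
orientation: [-3.14, -0.103, -0.0]
force: [-1.1, -1.2, 3.2]
opening: 0.0367
gripper_force: 20.0
```

play_rows(deltas=[0,0,-10,0,33,0,0,-25,0,33,0,0,-30,0,33,0,0,-30,0,33,0,0,-30,0,33,0,0,-15,0,33,0,0,0,0,33,0,0,0,0,33])

```text
t: 56.03
tool_pos: [0.4715, 0.3568, 0.1232]
orientation: [-3.139, -0.103, -0.003]
force: [-0.5, -0.7, -0.8]
opening: 0.0365
gripper_force: 20.0
```

```bash
python3 go.py .425 -.31 .12 -86.2; python3 - <<'E'
from h import *
s=cam('scene');t=cam('top')
c=s['pixels'];p=proj(s,[.543,.014,.08]).astype(int)
a=cv2.resize(c[p[1]-60:p[1]+60,p[0]-60:p[0]+60],(400,400),interpolation=2)
b=cv2.resize(c,(400,300),interpolation=2);cv2.imwrite('pics/m3.png',np.hstack([a,np.vstack([b,np.zeros((100,400,3),np.uint8)])]))
# bin from top: dark ring corners
h=hsv(t);m=np.zeros(h.shape[:2],bool);m[195:270,330:405]=h[195:270,330:405,2]<62
for k in blobs(m,400):
    k=cv2.convexHull(k);pts=np.array([onz(t,q,.06)[:2] for q in k[:,0]]).astype(np.float32);print('bin',cv2.minAreaRect(pts*1000))
E
```

```text
pos [0.4715 0.3568 0.1232] yaw -86.24 F [-0.48 -0.69 -0.75] open 0.0365 grip 20.0 t 56.03 q6 2.07 tilt 0.0024
turn -0.04 alt 179.96 shift [-90.56 662.28   2.2 ] per30 rows 23.0
bin ((419.74432373046875, -293.79425048828125), (176.45010375976562, 140.45184326171875), 4.435394763946533)
bin ((429.57928466796875, -315.8569641113281), (162.3550567626953, 142.2338409423828), 4.6016035079956055)
```

View pics/m3.png

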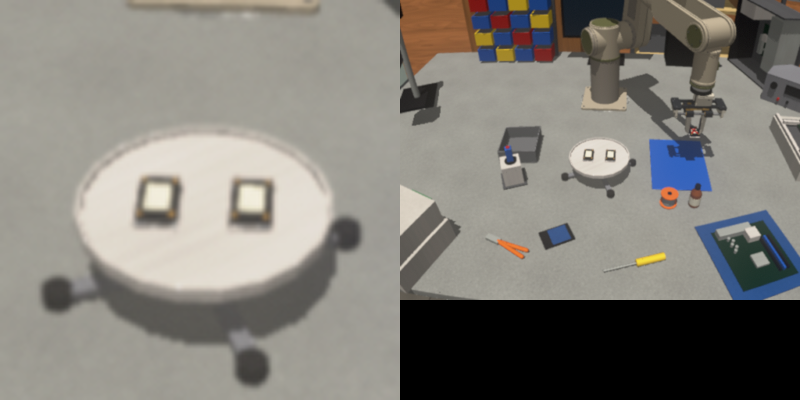

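Both modules lie flat on the dish, at (158,198) and (252,200) in the crop, and the reject is in the gripper. Taking it to the bin.

play_rows(deltas=[-3,20,0,0,33,-4,32,0,0,33,-5,33,0,0,33,-5,33,0,0,33,-5,33,0,0,33,-5,33,0,0,33,-5,33,0,0,33,-5,33,0,0,33,-5,33,0,0,33,-5,33,0,0,33])

```text
t: 56.97
tool_pos: [0.4427, 0.0366, 0.1198]
orientation: [-3.14, -0.103, 0.005]
force: [-0.5, -0.1, -0.9]
opening: 0.0366
gripper_force: 20.0
```

play_rows(deltas=[-5,33,0,0,33,-5,33,0,0,33,-5,33,0,0,33,-5,33,0,0,33,-5,33,0,0,33,-5,33,0,0,33,-4,33,0,0,33,-4,33,0,0,33,-4,33,0,0,33,-2,20,0,0,33])

```text
t: 57.8
tool_pos: [0.4196, -0.2833, 0.1197]
orientation: [-3.138, -0.1, 0.004]
force: [0.8, -0.9, 0.3]
opening: 0.0364
gripper_force: 20.0
```

```bash
python3 go.py .425 -.309 0 -86.2
```

```text
pos [ 0.4196 -0.2833  0.1197] yaw -86.34 F [ 0.77 -0.94  0.29] open 0.0364 grip 20.0 t 57.80 q6 0.81 tilt 0.0032
turn -0.14 alt 179.86 shift [  3.99  26.2  119.67] per30 rows 5.0
```

play_rows(deltas=[4,12,0,0,33,0,0,0,0,33,0,0,20,0,33,0,0,20,0,33,0,0,10,0,33,0,0,0,0,33,0,0,0,0,33])

```text
t: 58.38
tool_pos: [0.4254, -0.2915, 0.0708]
orientation: [-3.138, -0.104, 0.003]
force: [-0.1, -0.3, 0.1]
opening: 0.0369
gripper_force: 20.0
```

```bash
python3 go.py .425 -.309 0 -86.2
```

```text
pos [ 0.4254 -0.2915  0.0708] yaw -86.21 F [-0.1  -0.27  0.06] open 0.0369 grip 20.0 t 58.38 q6 0.80 tilt 0.0030
turn -0.01 alt 179.99 shift [-1.42 17.54 70.81] per30 rows 3.0
```

play_rows(deltas=[-1,17.5,0,0,33,0,0,0,0,33,0,0,20,0,33,0,0,25,0,33,0,0,20,0,33,0,0,6,0,33,0,0,0,0,33,0,0,0,0,33])

```text
t: 59.05
tool_pos: [0.4269, -0.3106, 0.0021]
orientation: [3.139, 0.103, 0.001]
force: [0.1, -0.4, 0.7]
opening: 0.0369
gripper_force: 20.0
```

play_rows(deltas=[0,0,0,0,55,0,0,0,0,55,0,0,0,0,55,0,0,0,0,55,0,0,0,0,55,0,0,0,0,55,0,0,-15,0,55,0,0,-30,0,55,0,0,-30,0,55,0,0,-30,0,55])

```text
t: 59.88
tool_pos: [0.4259, -0.31, 0.1067]
orientation: [-3.139, -0.103, 0.001]
force: [0.8, -0.5, 0.2]
opening: 0.0548
gripper_force: 0.0
```

play_rows(deltas=[0,0,-30,0,55,0,0,-30,0,55,-20,-25,0,0,55,-20,-25,0,0,55,0,0,0,0,55,0,0,0,0,55,0,0,0,0,55,0,0,0,0,55])

```text
t: 60.55
tool_pos: [0.3838, -0.2638, 0.1662]
orientation: [3.139, 0.103, 0.001]
force: [0.8, -0.6, -0.2]
opening: 0.0549
gripper_force: 0.0
```

```bash
python3 mods.py; python3 go.py .425 -.309 0 -86.2; python3 - <<'E'
from h import *
s=cam('scene');c=s['pixels'];p=proj(s,[.5,-.15,.05]).astype(int)
cv2.imwrite('pics/m4.png',cv2.resize(c[p[1]-75:p[1]+75,p[0]-100:p[0]+100],(800,600),interpolation=2))
E
```

```text
pos [ 0.3837 -0.2638  0.1661] yaw -86.26 F [ 0.19 -0.77 -0.71] open 0.0548 grip 0.0 t 60.60 q6 0.79 tilt 0.0004
turn -0.06 alt 179.94 shift [ 38.14  47.79 166.15] per30 rows 6.0
```

View pics/m4.png

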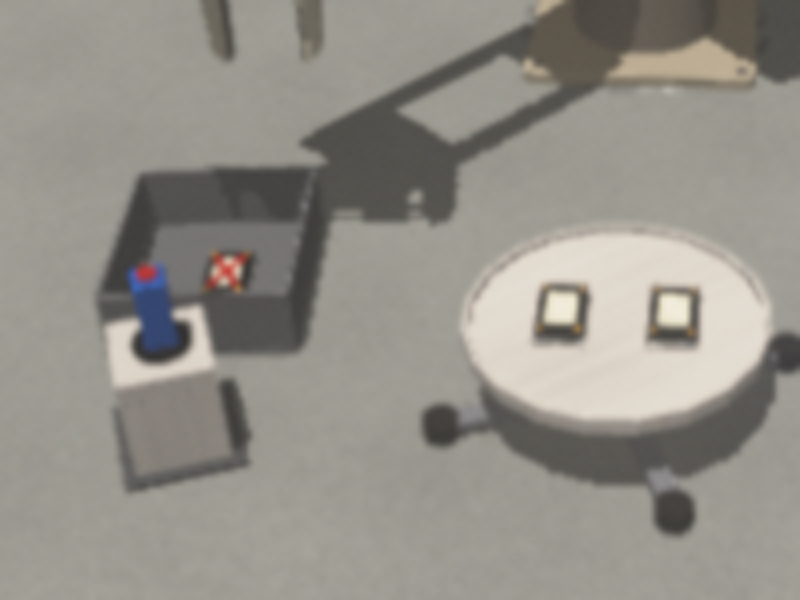

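The reject lies in the bin at (228,270), the probe hangs in its stand at (155,310), both good modules are flat on the dish at (562,312) and (673,315), and nothing is left on the mat. Handing in.

```bash
python3 -c "
from plant import robot
print(robot.close_job())"
```

```text
the job is handed in; nothing more can be done
None
```

The job is handed in with no verdict returned: all four legs were probed in order and the top pushed level (about 0.1° by the last touches), the probe hangs in its stand, both good modules are flat on the table, the one reject is in the bin, and the bottle and spool were left alone.

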